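# Hang a stained basket base on the drying rail

## Robot

A 6-joint arm with a two-finger parallel gripper is mounted at the origin on the work surface. World frame = base frame: x ahead of the robot, y to its left, z up, the work surface at z = 0. Lengths are in m, angles in degrees, forces in N, time in s.
With the tool pointing down it reaches from about 0.375 to 0.9 m from the base axis. Payload 3.1 kg.
Tool frame: the origin (TCP) lies on the centre line of the jaws, within the pads' length; the fingertips stand 25 mm ahead of it and the grasp point (between the pads) lies 6 mm ahead of it; z points along the fingers, y is the line along which they close (so a half turn about z gives the same grasp; the last joint's range is limited). The gripper opens to 87 mm and grips with 3 to 60 N. Pads are 19 mm wide; open, the fingers measure 117 mm over their backs; the gripper's body (75 mm by 190 mm) begins 51 mm behind the grasp point.
Start: joints at [59.674, 30.224, 82.088, -0, 67.689, -10.227], TCP at [0.215, 0.587, 0.248] pointing down, gripper open.
Joint ranges: [-176.69, 176.69], [-43.24, 126.21], [12.49, 139.97], [-82, 262], [0, 151.66], [-163.58, 163.58]. Speed limits (degrees/s): [159.86, 159.86, 180, 180, 180, 180].

## Interface

Orientations are given as a 3x3 rotation matrix whose columns are the frame's x, y, z axes.
In Python, from rig import * gives the robot as it stands.
- The arm moves only by the tool step_arm, never from a script. Its argument "steps" is a list of rows, each a list of 7 numbers: the shift along the tool's x, y, z normalised to -1 to 1, where 1 is 0.3 m, then the turn, a rotation vector about the tool's x, y, z normalised to -1 to 1, where 1 is 45 degrees, then the gripper's target within -1 to 1 (shut at 1, half-way at 0, fully open at -1). A call has 1 to 8 rows; each row is the pose to reach, as a shift and turn from the pose commanded when the call began, along the tool's axes at that moment; what a row does not reach only later rows make up. A row lasts 1/12 s, in which the tool goes at most 41.7 mm and 7.16 degrees, less where a joint would pass 70% of its speed; a pose out of reach is approached as far as the arm can. A call with a number of a shift or a turn outside -1 to 1 is refused whole. A call with a gripper value outside its range is refused whole. The fingers move at their own pace and stop on an object; the grip force is fixed at half the most. Time passes only in rows, so rows that repeat a pose let the fingers close. It gives the time, the measured TCP pose, the force, the opening and the grip force at its end, in the units of the state.
- read_state(): the state, without advancing time (a new reading comes with each control period).
- capture(name): name is "side" or "top"; returns a dict with "image" (384x512x3 uint8, red, green, blue), "vertical_fov" (degrees; the focal length in pixels is half the picture's height over the tangent of half this angle, whatever the lens; pixels are square), "cx", "cy" (the principal point, pixels), "world_from_camera" (4x4, takes a point from camera to world coordinates). Camera axes: x right, y down, z forward; pixel columns grow to the right and rows downward; lengths in m; the calibration is good to about 2 mm. A picture is of the moment at which its call begins. There is no depth.
- hand_in(): hands the job in; it is judged then, once.
The state is a dict: "time_s": time; "joint_positions": joint angles; "qvel": joint speeds; "tau": joint torques, N m; "position": TCP position; "tcp_rot": TCP orientation; "force": force on the tool from outside, world axes, zero at the start; "moment": the same for the moment, N m; "opening": opening from 0.0 (shut) to 1.0 (fully open); "grasp_force": force on a finger pad.
Only numpy, scipy, OpenCV 4.12 (cv2) and the standard library are available. Lean on these libraries where they do the work, as an engineer would, in place of code of your own. Each camera call takes 0.05 s, during which the arm holds its last target. There are 200 camera calls.

## Task

Take the hanger that carries the plywood basket base out of its slotted stand, lift its hook over the lip of the drying rail and lower it behind the lip, then slide it gently along the channel until it drops into the seat pocket and hangs fully home, its hook arm down on the lip. The pocket is somewhere near the middle of the rail and must be found by feel; never press or knock the hanger hard on the rail (35 N is too much), leave the other things on the table where they are, and let go of the hanger at the end.

Things in the scene. Friction and masses are not known exactly. Their poses are not given: they have to be found in the camera images.
- hanger: Hanger, 165 to 275 g: upright plywood basket base 8 thick (x) x 130 wide (y) x 100 high with a steel stem up its back and a steel hook above. Origin: middle of the panel's underside; z up; hook on its +x side, opening down. It starts standing in a slot 10 wide and 34 deep of a dark wooden stand and may lean a little; lift it straight up by 45 or more to clear.
- grip (a point): Middle of the wooden grip block on top of the hook, by which the hanger is held: 24 x 24 and 46 high (24 below to 22 above this point); 8 to +x and 170 above the hanger's origin. Same axes as the hanger.
- foot (a point): Lower end of the hook leg (rounded), 18 to +x and 114 above the hanger's origin. The leg is 6 thick (x), 30 wide (y), 26 long below the arm.
- hook_arm (a point): On the hanger: middle of the hook's throat at the underside of the 30 wide arm, 9.5 to +x and 140 above the hanger's origin. The throat between stem and leg is 11 wide (x). When fully home this point lies at the lip's top edge.
- rail: Drying rail fixed to the table on two wooden posts (20 square, at y -125 and 125), 296 long along y. Origin on the table under the middle of its lip; z up; -x is the side the hanger hangs on. Lip (front plate): x -3..3, z 150..200. Channel behind it, open above: x 3..13. Back wall x 13..19, top z 200. Wooden blocks close it at y -95 and 95, their tops at z 208.
- lip_mid (a point): Middle of the lip's top edge: rail x 0, y 0, z 200. Same axes as the rail.
- channel (a point): Middle of the 10 wide channel at floor height: rail x 8, y 0, z 188, so 12 below the lip's top. The floor has one pocket for the hook leg, 34 long, down to z 172; its middle lies anywhere from y -35 to 35, differs every time and is not measured. On the floor the foot stands at z 188; in the pocket the hanger drops 14 until the arm lies on the lip.
- spare_base: Bystander: plain plywood base without hook, 130 x 8 x 100, in the stand's second slot, 30 on the -x side of the hanger. Origin under its middle.
- brown_basket: Bystander: round brown woven basket, 150 across, 55 high. Origin under its middle.
- grey_basket: Bystander: round pale paper basket with an arched handle, 130 across, 135 high. Origin under its middle.
- stain_a: Bystander: brown stain bottle with red cap, 52 across, 145 high. Origin under its middle.
- stain_b: Bystander: second such bottle. Origin under its middle.
- brush: Bystander: flat brush 200 long, lying. Origin under it.
- jar: Bystander: white pot, 80 across, 80 high. Origin under its middle.
Things that resemble listed ones, but are neither listed nor needed, are in the scene too. There is more than one size of the hanger; the job needs the largest.

How it is judged:
By the outcome, as a careful person would: the job done as asked, in the order asked, and still so for the second after the job is handed in, with the robot touching nothing.
It also fails if it takes over 72 s, if anything falls off the work surface, if the arm or the gripper's body presses on something with over 40 N, if the wrist force passes 120 N, or if a joint passes its speed limit or range.

## Working session

There is one attempt and no reset: what is moved stays moved. The work goes in short steps, Python scripts to look and compute and a tool call to move; the robot and the scene stay as the last step left them, time stands still between calls to the robot, and variables do not carry over. Pictures are saved under pics/ and viewed, at most 10 in all, crops included, and the job is handed in when it is done.

Besides the shell and the picture viewer there is one more tool, called as name(argument=value, ...), one argument or row to a line, values as JSON. step_arm: Moves the arm, as the interface text tells. Scaled input: -1 to 1 covers 0.3 m each way for a shift and 45 degrees each way for a turn. Its arguments: {"type":"object","properties":{"steps":{"type":"array"}},"required":["steps"]}

```bash
mkdir -p pics; ls; cat > h.py <<'E'
from rig import *
import numpy as np, cv2
def cam(n):
    c=capture(n); im=c["image"]; f=im.shape[0]/2/np.tan(np.radians(c["vertical_fov"])/2)
    return c,im,f
def ray(c,u,v):
    f=192/np.tan(np.radians(c["vertical_fov"])/2); T=np.array(c["world_from_camera"])
    d=T[:3,:3]@np.array([(u-c["cx"])/f,(v-c["cy"])/f,1]); return T[:3,3],d/np.linalg.norm(d)
def tri(r1,r2):
    (a,d),(b,e)=r1,r2
    s=np.linalg.lstsq(np.stack([d,-e],1),b-a,rcond=None)[0]
    p,q=a+s[0]*d,b+s[1]*e
    return (p+q)/2,np.linalg.norm(p-q)
def onz(r,z): o,d=r; return o+d*(z-o[2])/d[2]
def proj(c,P):
    f=192/np.tan(np.radians(c["vertical_fov"])/2); T=np.linalg.inv(np.array(c["world_from_camera"]))
    p=T[:3,:3]@np.array(P)+T[:3,3]; return f*p[0]/p[2]+c["cx"],f*p[1]/p[2]+c["cy"]
E
python3 - <<'E'
from h import *
import pickle
ims=[]
for n in("side","top"):
    c,im,f=cam(n); print(n,f,c["cx"],c["cy"],np.round(c["world_from_camera"],3).tolist())
    pickle.dump(c,open(n+"0.pkl","wb"))
    cv2.imwrite(f"pics/{n}0.png",cv2.resize(im[:,:,::-1],(800,600),interpolation=cv2.INTER_CUBIC))
s=read_state();print(s)
E
```

```text
pics
side 456.00723241862363 253.14580376636115 189.53341177095538 [[0.771, -0.343, 0.537, -0.125], [-0.637, -0.419, 0.647, -0.87], [0.003, -0.84, -0.542, 0.844], [0.0, 0.0, 0.0, 1.0]]
top 376.9256520395281 247.06678007255647 199.00796468647215 [[-0.001, -0.977, 0.213, 0.358], [-1.0, 0.002, 0.003, -0.025], [-0.003, -0.213, -0.977, 1.239], [0.0, 0.0, 0.0, 1.0]]
{'time_s': 0.1, 'joint_positions': array([ 5.96732364e+01,  3.02740638e+01,  8.21510213e+01, -4.67579566e-04,
        6.76915387e+01, -1.02277985e+01]), 'qvel': array([ 0.16741672, -0.11526561, -0.16603753,  0.02028669,  0.06551924,
        0.083602  ]), 'tau': array([ 6.07155448e-05, -4.40983129e+01, -1.77151394e+01,  6.34981901e-02,
        5.34212042e-02, -4.94803908e-05]), 'position': array([0.21442795, 0.58638416, 0.24665394]), 'tcp_rot': array([[-9.39101346e-01,  3.43638792e-01, -1.02125378e-03],
       [ 3.43640128e-01,  9.39099762e-01, -1.76074635e-03],
       [ 3.53998435e-04, -2.00446305e-03, -9.99997928e-01]]), 'force': array([-0.48103668,  0.55671413,  0.35003746]), 'moment': array([-0.00607164, -0.00267745,  0.01610982]), 'grasp_force': 0.0, 'opening': 1.000214773989926}
```

View pics/side0.png

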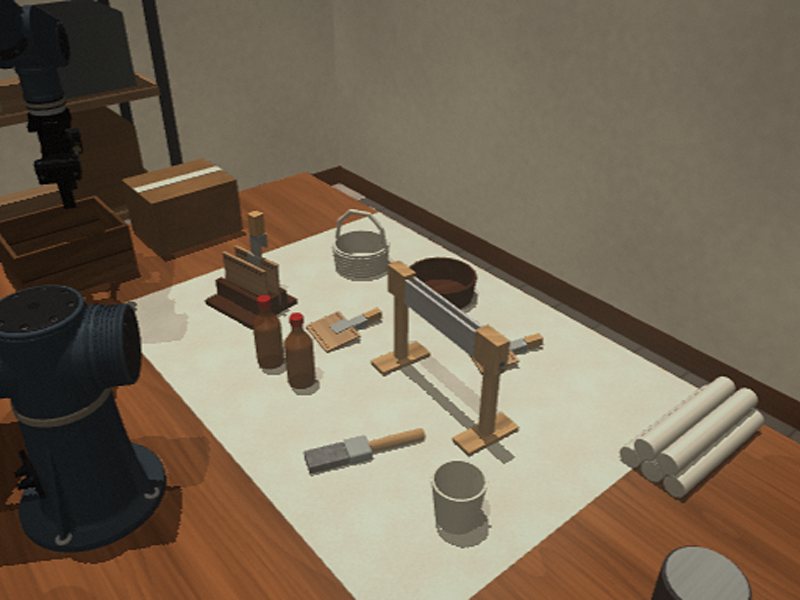

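View pics/top0.png

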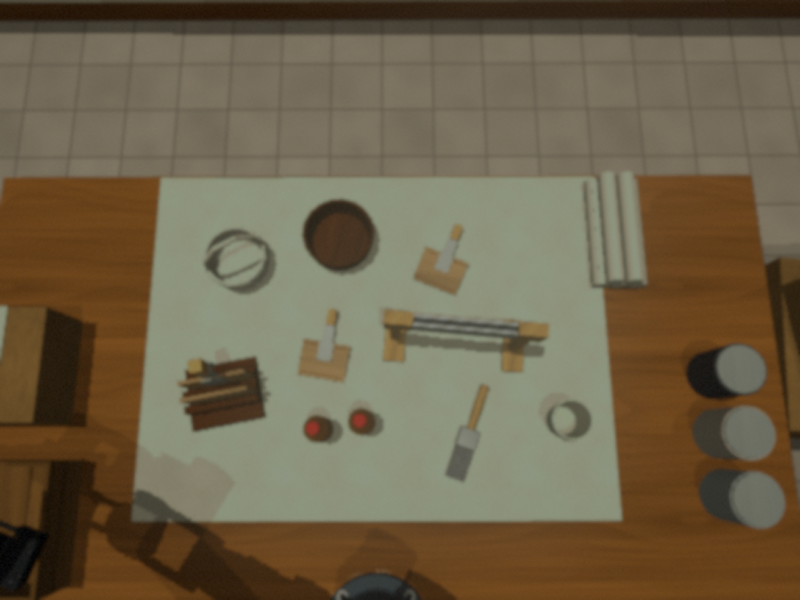

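Side view: the hanger stands in the slotted stand (grip at 257,222), with the spare base beside it. The look-alikes are two smaller hangers lying flat, at (345,328) and (515,350). In the top view they are at (195,367), (327,350) and (443,262). The upright one in the stand, the largest, is the one I want. Next I'll check it in a close crop, with the rail.

```bash
python3 - <<'E'
import pickle,cv2,numpy as np
S=pickle.load(open("side0.pkl","rb"))["image"][:,:,::-1];T=pickle.load(open("top0.pkl","rb"))["image"][:,:,::-1]
def crop(im,u,v,w,h,W=400,H=300): return cv2.resize(im[v:v+h,u:u+w],(W,H),interpolation=cv2.INTER_CUBIC)
# scale 5 : 80x60 ; rail scale ~
a=np.hstack([crop(S,125,130,80,80,400,400),crop(T,105,215,80,80,400,400)])
cv2.imwrite("pics/c1.png",a)
b=np.vstack([crop(S,230,160,110,75,800,300) if 0 else crop(S,235,160,100,75,400,300),crop(T,240,180,120,60,400,200)])
b=np.hstack([cv2.copyMakeBorder(crop(S,240,160,90,110,400,489),0,0,0,0,cv2.BORDER_CONSTANT),cv2.copyMakeBorder(crop(T,238,185,120,60,400,200),0,289,0,0,cv2.BORDER_CONSTANT)])
cv2.imwrite("pics/c2.png",b)
E
```

```text
(no output)
```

View pics/c1.png

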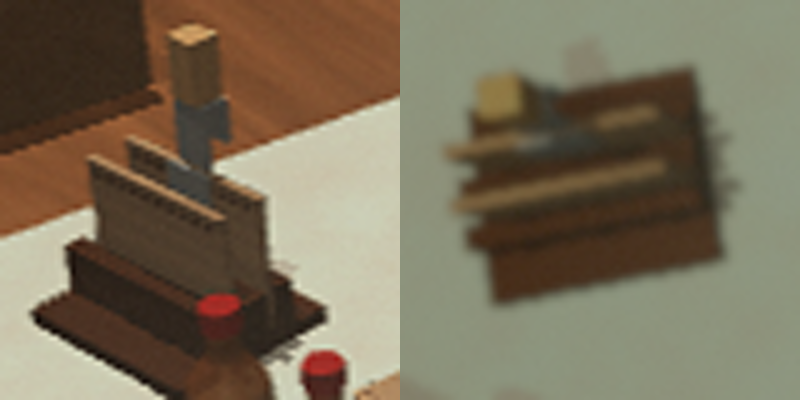

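View pics/c2.png

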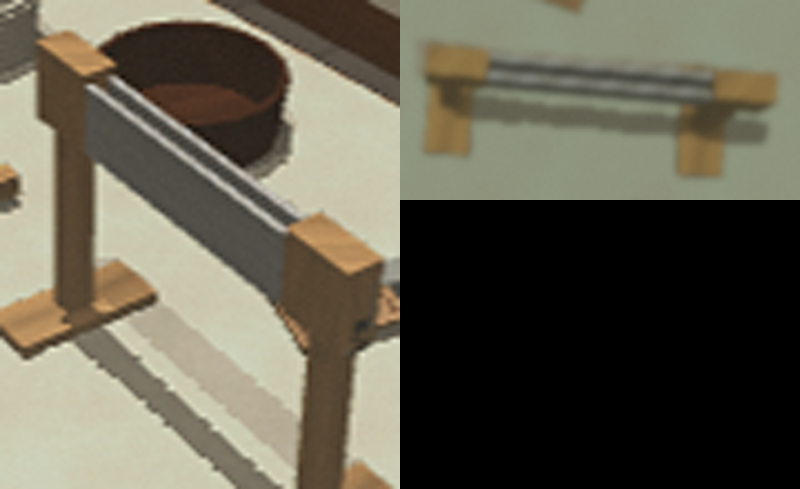

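Crop: the upright hanger's grip top is at side crop (193,35) and top crop (500,95). The hook leg points away from the robot, and the spare base is on the robot's side, as the text says. In the second crop the lip is the nearer light line, with the channel behind it. Now I'll triangulate.

```bash
python3 - <<'E'
from h import *
import pickle
S=pickle.load(open("side0.pkl","rb"));T=pickle.load(open("top0.pkl","rb"))
def s1(u,v): return ray(S,125+(u+.5)/5-.5,130+(v+.5)/5-.5)
def t1(u,v): return ray(T,105+(u+.5)/5-.5,215+(v+.5)/5-.5)
k=90/400
def s2(u,v): return ray(S,240+(u+.5)*k-.5,160+(v+.5)*k-.5)
def t2(u,v): return ray(T,238+(u+.5-400)*.3-.5,185+(v+.5)*.3-.5)
print("grip top",tri(s1(193,35),t1(500,95)))
print("panel ends top z?",tri(s1(130,140),t1(447,152)), tri(s1(265,200),t1(658,110)))
print("lipL",tri(s2(90,84),t2(489,82)),"lipR",tri(s2(288,228),t2(715,97)))
for a,b,n in(((38,40),(425,45),"Lblk far-left"),((75,32),(425,45),"x"),((120,68),(489,47),"Lblk back right"),((380,262),(776,103),"Rblk"),((318,212),(714,71),"Rblk back in")):
    print(n,tri(s2(*a),t2(*b)))
# ray at lip heights
for a in((90,84),(288,228)): print(onz(s2(*a),.2))
for a in((489,82),(715,97)): print(onz(t2(*a),.2))
E
```

```text
grip top (array([0.43018299, 0.10338926, 0.30851357]), np.float64(0.09323222133766841))
panel ends top z? (array([0.40620079, 0.13948953, 0.2373148 ]), np.float64(0.0982694015187359)) (array([0.42654442, 0.02905101, 0.24428886]), np.float64(0.10092670235361767))
lipL (array([ 0.55640972, -0.07159548,  0.2019276 ]), np.float64(0.006344562235319204)) lipR (array([ 0.54094173, -0.25880643,  0.2053895 ]), np.float64(0.002429537540258512))
Lblk far-left (array([ 0.57884968, -0.01163786,  0.20023908]), np.float64(0.016596101970206646))
x (array([ 0.58863969, -0.01811436,  0.20257938]), np.float64(0.007339532864669561))
Lblk back right (array([ 0.58437469, -0.07060112,  0.20267205]), np.float64(0.0017165164326359004))
Rblk (array([ 0.54167283, -0.31361794,  0.21087111]), np.float64(0.019540974955325977))
Rblk back in (array([ 0.56319478, -0.25912644,  0.20613782]), np.float64(0.0031339843474663086))
[ 0.56164633 -0.07026026  0.2       ]
[ 0.54785654 -0.25403578  0.2       ]
[ 0.5540893  -0.06989513  0.2       ]
[ 0.54089218 -0.25925747  0.2       ]
```

```bash
python3 - <<'E'
from h import *
import pickle
S=pickle.load(open("side0.pkl","rb"));T=pickle.load(open("top0.pkl","rb"))
print({k:v for k,v in S.items() if k!="image"}.keys(), S["vertical_fov"],T["vertical_fov"])
q=1.5625
L={"bottleA":((264,300),(318,428),.145),"bottleB":(( 296,318),(361,421),.145),"grip":((257,215),(195,366),.195),"jar":((459,477),(563,420),.08),
"brushtip":((424,435),(485,388),.01),"brushend":((307,465),(455,478),.01),"matcorner_farR":((716,384),(590,178),0),
"basket rim":((446,275),(338,232),.055),"flat hanger1 grip end":((380,312),(332,312),.01),"flat2":((541,336),(459,227),.01),"greybasket":((360,214),(240,258),.135)}
for n,(a,b,z) in L.items():
    r1=ray(S,a[0]/q,a[1]/q);r2=ray(T,b[0]/q,b[1]/q);p,g=tri(r1,r2)
    print(n,p.round(3),round(g,3),onz(r1,z).round(3),onz(r2,z).round(3))
s=read_state();print("tcp side",np.array(proj(S,s["position"]))*q,"top",np.array(proj(T,s["position"]))*q,"base",np.array(proj(S,(0,0,0)))*q,np.array(proj(T,(0,0,.2)))*q)
E
```

```text
dict_keys(['vertical_fov', 'cx', 'cy', 'world_from_camera']) 45.66665834567008 53.98715614539852
bottleA [0.377 0.103 0.145] 0.001 [0.376 0.104 0.145] [0.377 0.103 0.145]
bottleB [0.391 0.024 0.142] 0.002 [0.39  0.02  0.145] [0.39  0.025 0.145]
grip [0.488 0.316 0.198] 0.007 [0.493 0.319 0.195] [0.485 0.319 0.195]
jar [ 0.399 -0.371  0.07 ] 0.015 [ 0.399 -0.38   0.08 ] [ 0.393 -0.363  0.08 ]
brushtip [ 0.464 -0.229  0.008] 0.008 [ 0.466 -0.232  0.01 ] [ 0.461 -0.226  0.01 ]
brushend [ 0.281 -0.16   0.005] 0.002 [ 0.279 -0.165  0.01 ] [ 0.281 -0.159  0.01 ]
matcorner_farR [ 0.926 -0.477  0.031] 0.016 [ 0.977 -0.465  0.   ] [ 0.934 -0.483  0.   ]
basket rim [0.794 0.078 0.048] 0.012 [0.793 0.068 0.055] [0.787 0.081 0.055]
flat hanger1 grip end [0.625 0.091 0.018] 0.009 [0.637 0.099 0.01 ] [0.623 0.095 0.01 ]
flat2 [ 0.811 -0.182  0.025] 0.006 [ 0.831 -0.17   0.01 ] [ 0.814 -0.182  0.01 ]
greybasket [0.702 0.257 0.155] 0.01 [0.731 0.288 0.135] [0.704 0.265 0.135]
tcp side [ 66.99978848 185.27486838] top [  5.90805407 531.29451285] base [ 93.92467691 493.76854367] [373.12622872 668.47159252]
```

The stand-crop triangulation missed the 400 px offset of the right-hand panel, and the full-picture check agrees to 7 mm. Redoing it with a model fit.

```bash
cat > fit.py <<'E'
from h import *
import pickle
from scipy.optimize import least_squares
S=pickle.load(open("side0.pkl","rb"));T=pickle.load(open("top0.pkl","rb"))
def s1(u,v): return 125+(u+.5)/5-.5,130+(v+.5)/5-.5
def t1(u,v): return 105+(u-400+.5)/5-.5,215+(v+.5)/5-.5
k=90/400
def s2(u,v): return 240+(u+.5)*k-.5,160+(v+.5)*k-.5
def t2(u,v): return 238+(u+.5-400)*.3-.5,185+(v+.5)*.3-.5
R=lambda a:np.array([[np.cos(a),-np.sin(a),0],[np.sin(a),np.cos(a),0],[0,0,1]])
E
python3 - <<'E'
from fit import *
r=lambda p,q:tri(ray(S,*p),ray(T,*q))
print("grip top",r(s1(193,35),t1(500,95)))
a,b=r(s1(128,140),t1(447,152)),r(s1(265,197),t1(658,110));print("panel",a,b)
d=a[0]-b[0];print("len",np.linalg.norm(d),"yaw",np.degrees(np.arctan2(-d[0],d[1])))
a,b=r(s1(92,160),t1(452,206)),r(s1(223,218),t1(662,166));print("spare",a,b)
d=a[0]-b[0];print("len",np.linalg.norm(d),"yaw",np.degrees(np.arctan2(-d[0],d[1])))
# rail fit: x,y,yaw with known heights; front lip edge at block inner end etc
obs=[(S,s2(90,84),(-3,95,200)),(T,t2(489,82),(-3,95,200)),(T,t2(715,97),(-3,-95,200)),(T,t2(489,63),(19,95,200)),(T,t2(715,72),(19,-95,200)),
(T,t2(425,45),(None,148,208)),(T,t2(776,75),(None,-148,208))]
def pred(x,P): return R(x[2])@(np.array(P)/1000)+[x[0],x[1],0]
def res(x):
    o=[]
    for c,uv,P in obs:
        if P[0] is None: # use u only
            o+=[proj(c,pred(x,(8,P[1],P[2])))[0]-uv[0]]
        else: o+=list(np.array(proj(c,pred(x,P)))-uv)
    return o
f=least_squares(res,[.55,-.16,-.07]);print(f.x,np.degrees(f.x[2]),np.round(f.fun,1))
E
```

```text
grip top (array([0.48703221, 0.31689835, 0.2012224 ]), np.float64(0.0020180891188062706))
panel (array([0.46330225, 0.37773108, 0.10789758]), np.float64(0.00048508715324611966)) (array([0.48949508, 0.25067482, 0.11144856]), np.float64(0.003274634105485131))
len 0.12977661099063914 yaw 11.648424599239046
spare (array([0.4323286 , 0.37256735, 0.10584829]), np.float64(0.0017042059216008103)) (array([0.45624369, 0.24688683, 0.11019084]), np.float64(0.003454798814440503))
len 0.12800929876502853 yaw 10.773714006367666
[ 0.55053323 -0.16407249 -0.07172949] -4.109797185775167 [-2.3  0.7 -0.3 -0.1 -0.2  0.1  0.2 -2.  -0.1 -0.1  0.3  1.3]
```

```bash
cat >> h.py <<'E'
def go(P,ang,s=None):
    "numbers for tool y along world angle ang (deg), pointing down, TCP at P"
    from scipy.spatial.transform import Rotation as Ro
    s=s or read_state(); A=s["tcp_rot"]; a=np.radians(ang)
    y=np.array([np.cos(a),np.sin(a),0]);z=np.array([0,0,-1.]);B=np.stack([np.cross(y,z),y,z],1)
    sh=A.T@(np.array(P)-s["position"])/.3; tr=np.degrees(Ro.from_matrix(A.T@B).as_rotvec())/45
    print("shift",sh.round(4),"turn",tr.round(3)); print("t",round(s["time_s"],2),"pos",s["position"].round(4),"F",np.round(s["force"],1),"M",np.round(s["moment"],2),"open",round(s["opening"]*87,1),"gf",round(s["grasp_force"],1),"yaw",np.degrees(np.arctan2(A[1,1],A[0,1])).round(2),"z",A[:,2].round(4))
E
python3 -c "
from h import *
go((.487,.317,.27),11.3)"
```

```text
shift [-1.1618 -0.5312 -0.0772] turn [-3.000e-03  1.000e-03  1.302e+00]
t 0.1 pos [0.2144 0.5864 0.2467] F [-0.5  0.6  0.4] M [-0.01 -0.    0.02] open 87.0 gf 0.0 yaw 69.9 z [-0.001  -0.0018 -1.    ]
```

step_arm(
  steps=[
    [-0.05, -0.02, -0.08, 0, 0, 0.1, -1],
    [-0.2, -0.1, -0.08, 0, 0, 0.2, -1],
    [-0.3, -0.16, -0.08, 0, 0, 0.35, -1],
    [-0.4, -0.22, -0.08, 0, 0, 0.5, -1],
    [-0.5, -0.28, -0.08, 0, 0, 0.6, -1],
    [-0.6, -0.32, -0.08, 0, 0, 0.75, -1],
    [-0.7, -0.36, -0.08, 0, 0, 0.85, -1],
    [-0.8, -0.4, -0.08, 0, 0, 1, -1],
  ],
)

```text
time_s: 0.77
position: [0.3995, 0.3903, 0.2713]
tcp_rot: [[-0.417, 0.909, -0.001], [0.909, 0.417, -0.0], [-0.0, -0.001, -1.0]]
force: [0.1, 0.9, 0.5]
opening: 0.999
grasp_force: 0.0
```

```bash
python3 -c "
from h import *
go((.487,.317,.25),11.3)"
```

```text
shift [-0.3435  0.1633  0.0708] turn [-0.001  0.     0.296]
t 0.77 pos [0.3995 0.3903 0.2713] F [0.1 0.9 0.5] M [-0.07 -0.04 -0.04] open 86.9 gf 0.0 yaw 24.63 z [-7.e-04 -4.e-04 -1.e+00]
```

step_arm(
  steps=[
    [-0.1, 0.05, 0, 0, 0, 0.15, -1],
    [-0.2, 0.1, 0.02, 0, 0, 0.3, -1],
    [-0.3, 0.14, 0.05, 0, 0, 0.3, -1],
    [-0.34, 0.16, 0.07, 0, 0, 0.3, -1],
    [-0.34, 0.16, 0.07, 0, 0, 0.3, -1],
    [-0.34, 0.16, 0.07, 0, 0, 0.3, -1],
  ],
)

```text
time_s: 1.27
position: [0.4848, 0.3191, 0.2497]
tcp_rot: [[-0.196, 0.981, -0.003], [0.981, 0.196, -0.0], [0.0, -0.003, -1.0]]
force: [0.2, 0.2, 0.1]
opening: 0.999
grasp_force: 0.0
```

```bash
python3 - <<'E'
from h import *
go((.487,.317,.19),11.3)
import pickle
o=[]
for n,P in(("side",(.487,.317,.2)),("top",(.487,.317,.2))):
    c,im,f=cam(n); pickle.dump(c,open(n+"1.pkl","wb")); u,v=map(int,proj(c,P)); print(n,proj(c,P),u-30,v-30)
    o.append(cv2.resize(im[v-30:v+30,u-30:u+30,::-1],(400,400),interpolation=cv2.INTER_CUBIC))
cv2.imwrite("pics/c3.png",np.hstack(o))
E
```

```text
shift [-0.0085  0.0064  0.1989] turn [-0.004 -0.     0.   ]
t 1.27 pos [0.4848 0.3191 0.2497] F [0.2 0.2 0.1] M [-0.11  0.09 -0.01] open 87.0 gf 0.0 yaw 11.32 z [-2.8e-03 -2.0e-04 -1.0e+00]
side (np.float64(162.89079941827447), np.float64(136.9518563817778)) 132 106
top (np.float64(124.90600763806117), np.float64(233.34964684659784)) 94 203
```

View pics/c3.png

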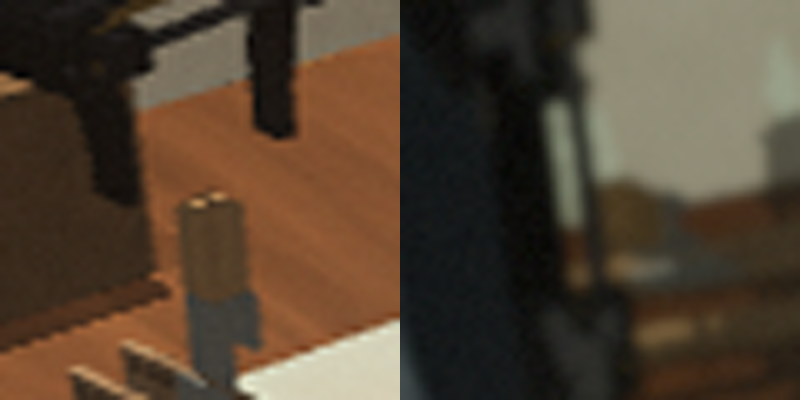

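Left (side view): the fingertips are at (118,200) and (275,135), straddling the grip block, whose top is at (212,200). The right (top) view is mostly hidden by the arm. Checking where the tips should project.

```bash
python3 - <<'E'
from h import *
import pickle
c=pickle.load(open("side1.pkl","rb"));s=read_state();A=s["tcp_rot"];p=s["position"]
for d in(-.051,.051):
    u,v=proj(c,p+A@[0,d,.025]); print((u-132)*6.667,(v-106)*6.667)
for P in((.487,.317,.2012),(.487,.317,.155),(.484,.3185,.2012)):
    u,v=proj(c,P); print("grip",(u-132)*6.667,(v-106)*6.667)
E
```

```text
106.73563862542579 193.57138171637308
271.79754808759867 121.533259556267
grip 205.68584628137447 204.07540313519024
grip 215.64762742938228 290.42245857991463
grip 198.53742315241098 204.76209128099666
```

The measured tips and block agree with prediction to about 1 px. Descending and closing.

step_arm(
  steps=[
    [-0.008, 0.01, 0.05, -0.004, 0, 0, -1],
    [-0.008, 0.01, 0.1, -0.004, 0, 0, -1],
    [-0.008, 0.01, 0.15, -0.004, 0, 0, -1],
    [-0.008, 0.01, 0.2, -0.004, 0, 0, -1],
    [-0.008, 0.01, 0.2, -0.004, 0, 0, -1],
    [-0.008, 0.01, 0.2, -0.004, 0, 0, 0],
    [-0.008, 0.01, 0.2, -0.004, 0, 0, 0.2],
    [-0.008, 0.01, 0.2, -0.004, 0, 0, 0.3],
  ],
)

```text
time_s: 2.03
position: [0.4891, 0.3186, 0.1919]
tcp_rot: [[-0.199, 0.98, 0.005], [0.98, 0.199, 0.002], [0.001, 0.006, -1.0]]
force: [0.9, 0.3, 0.1]
opening: 0.854
grasp_force: 0.0
```

step_arm(
  steps=[
    [0, 0, 0, 0, 0, 0, 0.4],
    [0, 0, 0, 0, 0, 0, 0.5],
    [0, 0, 0, 0, 0, 0, 0.7],
    [0, 0, 0, 0, 0, 0, 1],
    [0, 0, 0, 0, 0, 0, 1],
    [0, 0, 0, 0, 0, 0, 1],
    [0, 0, 0, 0, 0, 0, 1],
    [0, 0, 0, 0, 0, 0, 1],
  ],
)

```text
time_s: 2.7
position: [0.4874, 0.3173, 0.1905]
tcp_rot: [[-0.197, 0.98, -0.001], [0.98, 0.197, -0.0], [-0.0, -0.001, -1.0]]
force: [-4.2, -0.1, 6.8]
opening: 0.278
grasp_force: 30.3
```

```bash
python3 -c "
from h import *
go((.487,.317,.25),11.3)"
```

```text
shift [-0.0008 -0.0017 -0.1984] turn [-0.001  0.     0.002]
t 2.7 pos [0.4874 0.3173 0.1905] F [-4.2 -0.1  6.8] M [-0.31  1.2  -0.06] open 24.2 gf 30.3 yaw 11.38 z [-1.e-03 -4.e-04 -1.e+00]
```

step_arm(
  steps=[
    [0, 0, -0.02, 0, 0, 0, 1],
    [0, 0, -0.05, 0, 0, 0, 1],
    [0, 0, -0.1, 0, 0, 0, 1],
    [0, 0, -0.16, 0, 0, 0, 1],
    [0, 0, -0.22, 0, 0, 0, 1],
    [0, 0, -0.3, 0, 0, 0, 1],
    [0, 0, -0.4, 0, 0, 0, 1],
    [0, 0, -0.48, 0, 0, 0, 1],
  ],
)

```text
time_s: 3.37
position: [0.4894, 0.3178, 0.3372]
tcp_rot: [[-0.198, 0.98, 0.007], [0.98, 0.198, 0.002], [0.0, 0.007, -1.0]]
force: [0.7, -0.8, -3.1]
opening: 0.273
grasp_force: 30.7
```

step_arm(
  steps=[
    [0, 0, -0.02, 0, 0, 0, 1],
    [0, 0, -0.02, 0, 0, 0, 1],
    [0, 0, -0.02, 0, 0, 0, 1],
  ],
)

```text
time_s: 3.62
position: [0.488, 0.3174, 0.3399]
tcp_rot: [[-0.198, 0.98, 0.003], [0.98, 0.198, 0.0], [-0.0, 0.003, -1.0]]
force: [0.5, 0.6, -2.9]
opening: 0.275
grasp_force: 30.7
```

```bash
python3 - <<'E'
from h import *
import pickle
a=np.radians(-4.11);R=np.array([[np.cos(a),-np.sin(a)],[np.sin(a),np.cos(a)]])
o=np.array([.5505,-.164])
# rail frame target: grip x rel lip when centred: 8-9.5=-1.5mm ; staging 60mm in front
for rx in(-.07,-.0015): print((o+R@[rx,0]).round(4))
p=o+R@[-.07,0]; go((*p,.34),-4.1)
c,im,f=cam("side"); pickle.dump(c,open("side2.pkl","wb"))
s=read_state();u,v=map(int,proj(c,s["position"]-[0,0,.05]));print(u,v,u-35,v-35)
cv2.imwrite("pics/c4.png",cv2.resize(im[v-35:v+45,u-40:u+40,::-1],(600,600),interpolation=cv2.INTER_CUBIC))
E
```

```text
[ 0.4807 -0.159 ]
[ 0.549  -0.1639]
shift [-1.5517e+00 -3.3790e-01 -7.0000e-04] turn [ 0.004 -0.     0.344]
t 3.62 pos [0.488  0.3174 0.3399] F [ 0.5  0.6 -2.9] M [-0.12  0.1   0.06] open 24.0 gf 30.7 yaw 11.4 z [ 2.9e-03  3.0e-04 -1.0e+00]
159 110 124 75
```

View pics/c4.png

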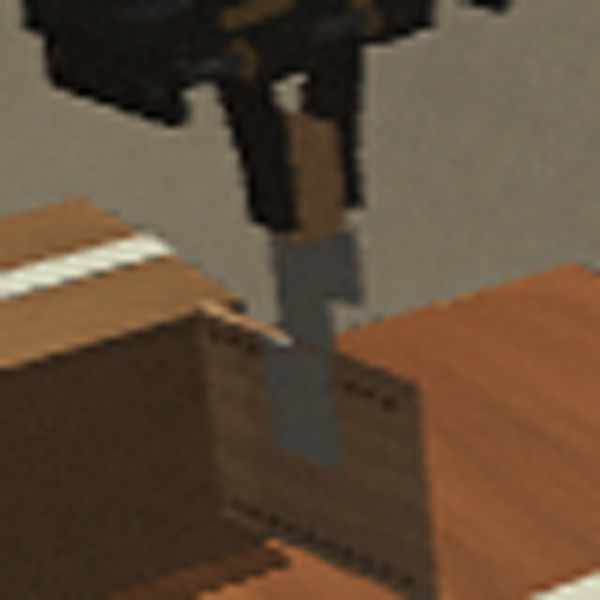

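The picture shows the hanger held squarely: grip block between the pads at (310,180), foot at (347,305), panel below. Moving to a spot in front of the rail.

step_arm(
  steps=[
    [-0.05, -0.01, 0, 0, 0, 0.02, 1],
    [-0.14, -0.03, 0, 0, 0, 0.05, 1],
    [-0.25, -0.055, 0, 0, 0, 0.08, 1],
    [-0.37, -0.08, 0, 0, 0, 0.12, 1],
    [-0.49, -0.107, 0, 0, 0, 0.16, 1],
    [-0.61, -0.133, 0, 0, 0, 0.2, 1],
    [-0.73, -0.16, 0, 0, 0, 0.24, 1],
    [-0.85, -0.185, 0, 0, 0, 0.28, 1],
  ],
)

```text
time_s: 4.33
position: [0.4828, 0.0552, 0.3383]
tcp_rot: [[0.022, 1.0, -0.001], [1.0, -0.022, 0.001], [0.001, -0.001, -1.0]]
force: [1.1, 0.7, -2.5]
opening: 0.274
grasp_force: 29.9
```

```bash
python3 -c "
from h import *
go((.4807,-.159,.32),-4.1)"
```

```text
shift [-0.7139  0.0088  0.0602] turn [-0.002 -0.001  0.063]
t 4.33 pos [0.4828 0.0552 0.3383] F [ 1.1  0.7 -2.5] M [-0.08 -0.01  0.05] open 23.8 gf 29.9 yaw -1.27 z [-0.0011  0.001  -1.    ]
```

step_arm(
  steps=[
    [-0.12, 0, 0, 0, 0, 0.02, 1],
    [-0.24, 0, 0, 0, 0, 0.04, 1],
    [-0.36, 0, 0, 0, 0, 0.06, 1],
    [-0.48, 0, 0.02, 0, 0, 0.063, 1],
    [-0.59, 0.005, 0.04, 0, 0, 0.063, 1],
    [-0.67, 0.008, 0.06, 0, 0, 0.063, 1],
    [-0.71, 0.008, 0.06, 0, 0, 0.063, 1],
    [-0.71, 0.008, 0.06, 0, 0, 0.063, 1],
  ],
)

```text
time_s: 5.0
position: [0.4817, -0.1584, 0.3203]
tcp_rot: [[0.074, 0.997, -0.0], [0.997, -0.074, 0.002], [0.002, -0.0, -1.0]]
force: [-0.4, 0.4, -3.0]
opening: 0.276
grasp_force: 29.9
```

step_arm(
  steps=[
    [0, 0, 0, 0, 0, 0, 1],
    [0, 0, 0, 0, 0, 0, 1],
  ],
)

```text
time_s: 5.17
position: [0.4819, -0.1548, 0.3217]
tcp_rot: [[0.07, 0.998, 0.002], [0.998, -0.07, 0.002], [0.003, 0.002, -1.0]]
force: [0.5, -0.3, -2.5]
opening: 0.275
grasp_force: 29.9
```

```bash
python3 - <<'E'
from h import *
import pickle
go((.549,-.1639,.32),-4.1)
o=[]
for n,(u,v,w,h) in(("side",(240,130,100,150)),("top",(235,175,130,60))):
    c,im,f=cam(n); pickle.dump(c,open(n+"3.pkl","wb"))
    W=400; o.append(cv2.resize(im[v:v+h,u:u+w,::-1],(W,W*h//w),interpolation=cv2.INTER_CUBIC))
o[1]=cv2.copyMakeBorder(o[1],0,600-o[1].shape[0],0,0,cv2.BORDER_CONSTANT)
cv2.imwrite("pics/c5.png",np.hstack(o))
E
```

```text
shift [-0.0147  0.2251  0.0061] turn [ 0.002 -0.003  0.002]
t 5.17 pos [ 0.4819 -0.1548  0.3217] F [ 0.5 -0.3 -2.5] M [-0.05  0.02  0.04] open 24.0 gf 29.9 yaw -3.99 z [ 0.0017  0.0025 -1.    ]
```

View pics/c5.png

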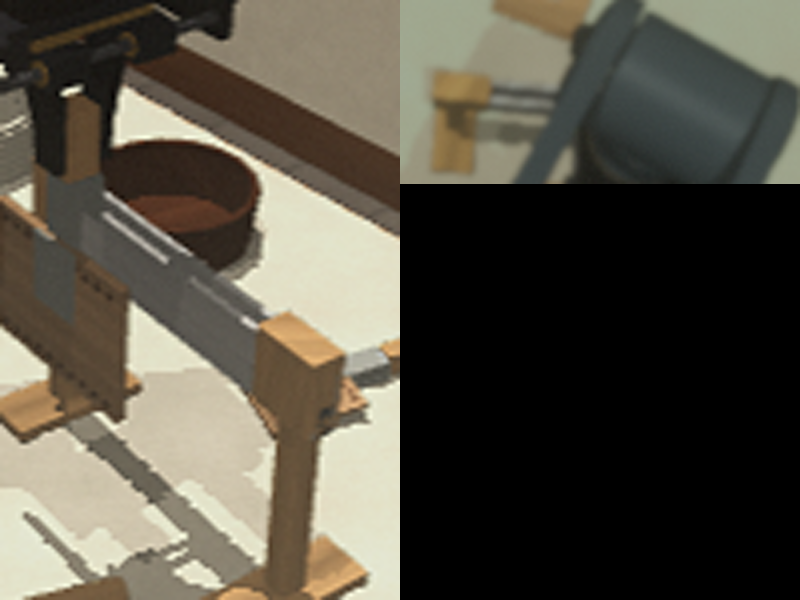

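```bash
cat > prof.py <<'E'
from fit import *
def prof(c,o,yaw,ys,z=.2,xs=np.arange(-16,32,1.)):
    im=cv2.cvtColor(c["image"],cv2.COLOR_RGB2GRAY).astype(np.float32)
    P=[[proj(c,R(yaw)@np.array([x/1000,y/1000,z])+[o[0],o[1],0]) for y in ys] for x in xs]
    m=np.array(P,np.float32); return xs,cv2.remap(im,m[...,0],m[...,1],cv2.INTER_CUBIC).mean(1)
E
python3 - <<'E'
from prof import *
for n,c in(("side",S),("top",T)):
  for yaw in(-.06,-.0717,-.083):
    print(n,yaw)
    for ys in(np.arange(-80,-40,2),np.arange(-20,20,2),np.arange(40,80,2)):
        x,p=prof(c,(.5505,-.164),yaw,ys); print(p.round().astype(int).tolist())
E
```

```text
side -0.06
[78, 78, 78, 78, 78, 77, 77, 77, 75, 72, 70, 75, 91, 117, 148, 174, 188, 186, 167, 138, 107, 83, 70, 68, 69, 69, 70, 76, 93, 119, 147, 171, 183, 185, 182, 181, 182, 187, 191, 193, 192, 190, 188, 187, 189, 190, 192, 192]
[77, 77, 77, 77, 77, 77, 76, 76, 75, 74, 72, 70, 71, 80, 100, 127, 156, 176, 181, 170, 148, 121, 96, 78, 68, 66, 66, 67, 69, 79, 97, 125, 154, 177, 184, 172, 142, 103, 66, 40, 29, 28, 32, 36, 37, 38, 39, 40]
[78, 78, 78, 77, 77, 77, 77, 77, 78, 77, 76, 74, 71, 70, 73, 85, 107, 135, 162, 179, 181, 168, 143, 115, 89, 73, 66, 65, 66, 67, 72, 84, 105, 134, 161, 179, 181, 167, 137, 103, 73, 53, 45, 45, 49, 52, 53, 54]
side -0.0717
[78, 78, 78, 78, 78, 78, 77, 77, 76, 74, 71, 71, 78, 97, 125, 157, 181, 190, 182, 160, 128, 98, 77, 69, 68, 69, 69, 71, 80, 99, 127, 155, 176, 185, 184, 181, 181, 184, 188, 192, 193, 192, 189, 188, 189, 190, 192, 193]
[77, 77, 77, 77, 77, 77, 76, 76, 75, 74, 72, 70, 71, 79, 99, 127, 156, 177, 182, 171, 148, 121, 96, 78, 68, 66, 66, 67, 69, 78, 97, 124, 154, 177, 185, 173, 143, 103, 66, 40, 28, 28, 32, 36, 38, 38, 39, 40]
[78, 78, 78, 7
[... 2203 characters left out ...]
44, 145, 145]
top -0.083
[117, 119, 118, 115, 111, 105, 98, 91, 85, 81, 80, 82, 88, 95, 103, 110, 115, 117, 116, 113, 107, 99, 91, 83, 77, 74, 75, 79, 86, 95, 103, 111, 117, 122, 124, 125, 125, 125, 126, 127, 129, 132, 135, 137, 140, 141, 143, 144]
[134, 136, 135, 133, 128, 120, 112, 103, 93, 86, 82, 82, 85, 91, 99, 106, 112, 116, 116, 114, 109, 102, 94, 86, 79, 76, 75, 78, 85, 93, 101, 110, 117, 122, 126, 128, 130, 131, 132, 134, 136, 138, 140, 141, 142, 143, 143, 144]
[131, 134, 135, 133, 130, 123, 115, 106, 97, 89, 84, 83, 85, 91, 98, 106, 112, 117, 118, 117, 113, 106, 98, 90, 82, 77, 76, 78, 83, 91, 100, 109, 117, 123, 127, 130, 132, 133, 134, 136, 137, 139, 140, 142, 144, 144, 145, 145]
```

Side: the hanger hangs in front of the rail, panel right edge at (128,290)–(125,418), lip visible from (100,205) to (258,320). Both cameras' profiles give a rail yaw of about −5.0° and put the lip 1.7 mm further in +x. Checking the hanger's height in the grip.

```bash
python3 - <<'E'
from h import *
import pickle
from scipy.optimize import least_squares
c=pickle.load(open("side3.pkl","rb"));c2=pickle.load(open("side2.pkl","rb"))
def P(p,yaw,h,g): # g = grip->TCP offsets: y, z
    a=np.radians(yaw);R=np.array([[np.cos(a),-np.sin(a),0],[np.sin(a),np.cos(a),0],[0,0,1]])
    return p+R@((np.array(h)-[8,0,170])/1000+g)
cr=lambda uv,o,k:np.array(((uv[0]+.5)/k+o[0]-.5,(uv[1]+.5)/k+o[1]-.5))
p3=np.array([.4819,-.1548,.3217]);p2=np.array([.488,.3174,.3399])
obs=[(c,p3,-4,(-4,-65,100),cr((128,290),(240,130),4)),(c,p3,-4,(-4,-65,0),cr((124,418),(240,130),4)),
(c2,p2,11.4,(-4,-65,100),cr((420,380),(119,75),7.5)),(c2,p2,11.4,(-4,65,100),cr((200,312),(119,75),7.5)),(c2,p2,11.4,(21,-15,114),cr((362,303),(119,75),7.5)),(c2,p2,11.4,(-4,65,0),cr((225,512),(119,75),7.5))]
f=lambda x:np.concatenate([np.array(proj(cc,P(p,y,h,np.array([0,x[0],x[1]]))))-uv for cc,p,y,h,uv in obs])
r=least_squares(f,[0,-.011]);print(r.x,r.fun.round(1))
f2=lambda x:np.concatenate([np.array(proj(cc,P(p,y,h,x)))-uv for cc,p,y,h,uv in obs])
r=least_squares(f2,[0,0,-.011]);print(r.x,r.fun.round(1))
o=np.array([.5522,-.1641]);a=-.0873
x=o+np.array([np.cos(a),np.sin(a)])*-.0015
print(x);go((*x,.31),-5.0)
E
```

```text
[-0.00470328 -0.00608248] [-0.6 -0.  -0.6  1.8 -1.1  0.3 -0.  -1.8  1.2 -0.7  0.5  0. ]
[ 0.01087392  0.0084788  -0.01565049] [-0.5 -0.7 -0.4  0.5 -1.1  0.8  0.3 -1.1  1.2  0.   0.8  0.3]
[ 0.55070571 -0.16396922]
shift [-0.0152  0.2298  0.0414] turn [ 0.003 -0.002  0.024]
t 5.27 pos [ 0.4822 -0.1547  0.3223] F [-0.1  0.  -2.8] M [-0.1   0.05  0.01] open 23.7 gf 29.9 yaw -3.93 z [ 0.0028  0.0014 -1.    ]
```

```bash
python3 - <<'E'
from prof import *
xs=np.arange(-20,40,2.)
for n,c in(("side",S),("top",T)):
    for ys in(np.arange(-135,-105,2),np.arange(105,135,2)):
        x,p=prof(c,(.5522,-.1641),-.0873,ys,.208,xs); print(n,list(zip(x.astype(int).tolist(),p.round().astype(int).tolist())))
    for sgn in(1,-1):
        ys=np.arange(80,160,3.)*sgn
        q=[prof(c,(.5522,-.1641),-.0873,[y],.208,np.arange(2,14,2.))[1].mean() for y in ys]; print(n,"y",list(zip(ys.astype(int).tolist(),np.round(q).astype(int).tolist())))
E
```

```text
side [(-20, 74), (-18, 73), (-16, 72), (-14, 72), (-12, 71), (-10, 69), (-8, 67), (-6, 89), (-4, 133), (-2, 156), (0, 154), (2, 151), (4, 150), (6, 150), (8, 151), (10, 151), (12, 149), (14, 148), (16, 147), (18, 149), (20, 164), (22, 187), (24, 200), (26, 200), (28, 198), (30, 197), (32, 197), (34, 197), (36, 197), (38, 197)]
side [(-20, 77), (-18, 75), (-16, 74), (-14, 71), (-12, 69), (-10, 66), (-8, 64), (-6, 81), (-4, 118), (-2, 150), (0, 156), (2, 151), (4, 149), (6, 148), (8, 148), (10, 149), (12, 149), (14, 149), (16, 148), (18, 146), (20, 141), (22, 131), (24, 123), (26, 121), (28, 121), (30, 117), (32, 114), (34, 114), (36, 110), (38, 103)]
side y [(80, 113), (83, 100), (86, 73), (89, 60), (92, 79), (95, 134), (98, 162), (101, 153), (104, 147), (107, 146), (110, 146), (113, 144), (116, 146), (119, 149), (122, 153), (125, 154), (128, 153), (131, 151), (134, 149), (137, 144), (140, 137), (143, 135), (146, 141), (149, 152), (152, 147), (155, 146), (158, 141)]
side y [(-80, 136), (-83, 140), (-86, 145), (-89, 141), (-92, 142), (-95, 130), (-98, 139), (-101, 137), (-104, 144), (-
[... 849 characters left out ...]
3), (34, 143), (36, 144), (38, 144)]
top y [(80, 95), (83, 94), (86, 94), (89, 93), (92, 91), (95, 96), (98, 108), (101, 116), (104, 118), (107, 118), (110, 117), (113, 117), (116, 118), (119, 119), (122, 120), (125, 121), (128, 121), (131, 120), (134, 119), (137, 118), (140, 117), (143, 114), (146, 115), (149, 120), (152, 128), (155, 134), (158, 140)]
top y [(-80, 92), (-83, 92), (-86, 91), (-89, 88), (-92, 91), (-95, 101), (-98, 109), (-101, 113), (-104, 115), (-107, 116), (-110, 118), (-113, 119), (-116, 119), (-119, 119), (-122, 118), (-125, 117), (-128, 116), (-131, 116), (-134, 116), (-137, 116), (-140, 118), (-143, 123), (-146, 134), (-149, 142), (-152, 144), (-155, 144), (-158, 144)]
```

step_arm(
  steps=[
    [-0.01, 0.04, 0.02, 0, 0, 0.02, 1],
    [-0.015, 0.08, 0.04, 0, 0, 0.025, 1],
    [-0.015, 0.13, 0.05, 0, 0, 0.025, 1],
    [-0.015, 0.18, 0.06, 0, 0, 0.025, 1],
    [-0.015, 0.21, 0.07, 0, 0, 0.025, 1],
    [-0.015, 0.226, 0.08, 0, 0, 0.025, 1],
    [-0.015, 0.226, 0.08, 0, 0, 0.025, 1],
    [-0.015, 0.226, 0.08, 0, 0, 0.025, 1],
  ],
)

```text
time_s: 5.93
position: [0.5494, -0.1652, 0.2977]
tcp_rot: [[0.089, 0.996, 0.001], [0.996, -0.089, 0.001], [0.001, 0.001, -1.0]]
force: [0.5, -0.9, -2.0]
opening: 0.271
grasp_force: 29.9
```

```bash
python3 - <<'E'
from h import *
import pickle
go((.5497,-.1639,.28),-5.0)
c,im,f=cam("side"); pickle.dump(c,open("side4.pkl","wb"))
cv2.imwrite("pics/c6.png",cv2.resize(im[130:230,240:360,::-1],(720,600),interpolation=cv2.INTER_CUBIC))
E
```

```text
shift [0.0043 0.0005 0.0589] turn [ 0.001 -0.002 -0.003]
t 5.93 pos [ 0.5494 -0.1652  0.2977] F [ 0.5 -0.9 -2. ] M [-0.07  0.06 -0.01] open 23.6 gf 29.9 yaw -5.13 z [ 0.0012  0.0014 -1.    ]
```

View pics/c6.png

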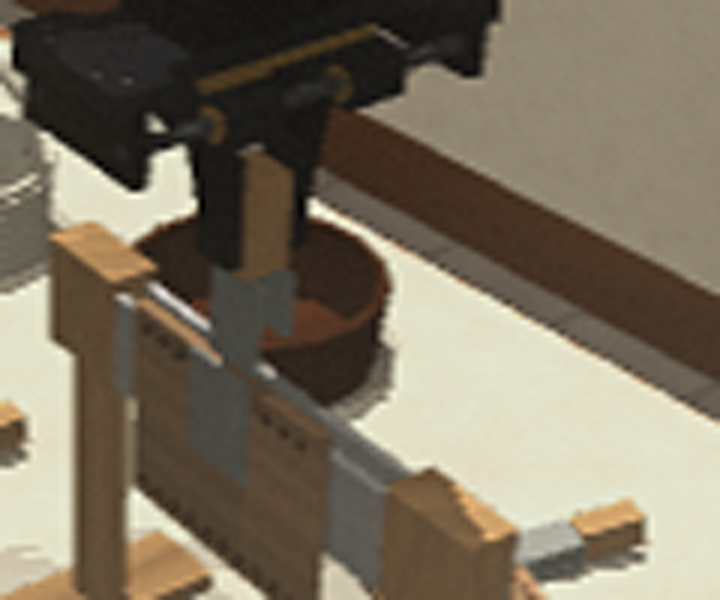

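The side view shows the hook above the rail: foot at (280,335), panel in front of the lip and between the blocks (118 and 385). Lowering.

step_arm(
  steps=[
    [0.002, 0, 0.015, 0, 0, 0, 1],
    [0.002, 0, 0.03, 0, 0, 0, 1],
    [0.002, 0, 0.05, 0, 0, 0, 1],
    [0.002, 0, 0.065, 0, 0, 0, 1],
    [0.002, 0, 0.08, 0, 0, 0, 1],
    [0.002, 0, 0.08, 0, 0, 0, 1],
  ],
)

```text
time_s: 6.48
position: [0.5491, -0.1647, 0.2731]
tcp_rot: [[0.09, 0.996, 0.001], [0.996, -0.09, 0.002], [0.002, 0.001, -1.0]]
force: [0.2, 0.6, -3.3]
opening: 0.268
grasp_force: 29.9
```

step_arm(
  steps=[
    [0, 0, 0.003, 0, 0, 0, 1],
    [0, 0, 0.006, 0, 0, 0, 1],
    [0, 0, 0.009, 0, 0, 0, 1],
    [0, 0, 0.012, 0, 0, 0, 1],
    [0, 0, 0.012, 0, 0, 0, 1],
  ],
)

```text
time_s: 6.9
position: [0.5498, -0.165, 0.2708]
tcp_rot: [[0.09, 0.996, 0.003], [0.996, -0.09, 0.001], [0.001, 0.003, -1.0]]
force: [-1.0, -0.5, -1.2]
opening: 0.269
grasp_force: 29.9
```

step_arm(
  steps=[
    [0, 0, 0.003, 0, 0, 0, 1],
    [0, 0, 0.006, 0, 0, 0, 1],
    [0, 0, 0.009, 0, 0, 0, 1],
    [0, 0, 0.009, 0, 0, 0, 1],
  ],
)

```text
time_s: 7.23
position: [0.5497, -0.1649, 0.2679]
tcp_rot: [[0.09, 0.996, 0.003], [0.996, -0.09, 0.001], [0.001, 0.003, -1.0]]
force: [1.0, -0.3, -2.4]
opening: 0.276
grasp_force: 29.9
```

step_arm(
  steps=[
    [0, 0, 0.003, 0, 0, 0, 1],
    [0, 0, 0.006, 0, 0, 0, 1],
    [0, 0, 0.008, 0, 0, 0, 1],
    [0, 0, 0.008, 0, 0, 0, 1],
  ],
)

```text
time_s: 7.57
position: [0.5498, -0.1649, 0.2655]
tcp_rot: [[0.09, 0.996, 0.003], [0.996, -0.09, 0.001], [0.001, 0.003, -1.0]]
force: [-0.7, -0.0, -2.7]
opening: 0.274
grasp_force: 29.9
```

step_arm(
  steps=[
    [0, 0, 0.003, 0, 0, 0, 1],
    [0, 0, 0.006, 0, 0, 0, 1],
    [0, 0, 0.008, 0, 0, 0, 1],
    [0, 0, 0.008, 0, 0, 0, 1],
  ],
)

```text
time_s: 7.9
position: [0.5498, -0.1649, 0.2632]
tcp_rot: [[0.09, 0.996, 0.003], [0.996, -0.09, 0.001], [0.001, 0.003, -1.0]]
force: [-0.9, 0.7, -2.0]
opening: 0.271
grasp_force: 29.9
```

step_arm(
  steps=[
    [0, 0, 0.003, 0, 0, 0, 1],
    [0, 0, 0.006, 0, 0, 0, 1],
    [0, 0, 0.008, 0, 0, 0, 1],
    [0, 0, 0.008, 0, 0, 0, 1],
  ],
)

```text
time_s: 8.23
position: [0.5498, -0.1649, 0.2608]
tcp_rot: [[0.09, 0.996, 0.003], [0.996, -0.09, 0.001], [0.001, 0.003, -1.0]]
force: [0.2, -0.4, -2.6]
opening: 0.274
grasp_force: 29.9
```

step_arm(
  steps=[
    [0, 0, 0.003, 0, 0, 0, 1],
    [0, 0, 0.006, 0, 0, 0, 1],
    [0, 0, 0.006, 0, 0, 0, 1],
  ],
)

```text
time_s: 8.48
position: [0.5498, -0.1649, 0.2589]
tcp_rot: [[0.09, 0.996, 0.003], [0.996, -0.09, 0.001], [0.001, 0.003, -1.0]]
force: [-0.5, 0.3, -2.2]
opening: 0.272
grasp_force: 29.9
```

step_arm(
  steps=[
    [0, 0, 0.003, 0, 0, 0, 1],
    [0, 0, 0.006, 0, 0, 0, 1],
    [0, 0, 0.006, 0, 0, 0, 1],
  ],
)

```text
time_s: 8.73
position: [0.5498, -0.1649, 0.2571]
tcp_rot: [[0.09, 0.996, 0.003], [0.996, -0.09, 0.001], [0.001, 0.003, -1.0]]
force: [-0.4, 0.6, -2.9]
opening: 0.275
grasp_force: 29.9
```

step_arm(
  steps=[
    [0, 0, 0.003, 0, 0, 0, 1],
    [0, 0, 0.006, 0, 0, 0, 1],
    [0, 0, 0.006, 0, 0, 0, 1],
  ],
)

```text
time_s: 8.98
position: [0.5498, -0.1649, 0.2553]
tcp_rot: [[0.09, 0.996, 0.003], [0.996, -0.09, 0.001], [0.001, 0.003, -1.0]]
force: [0.6, -0.3, -1.7]
opening: 0.278
grasp_force: 29.9
```

step_arm(
  steps=[
    [0, 0, 0.003, 0, 0, 0, 1],
    [0, 0, 0.006, 0, 0, 0, 1],
    [0, 0, 0.006, 0, 0, 0, 1],
  ],
)

```text
time_s: 9.23
position: [0.5498, -0.1649, 0.2535]
tcp_rot: [[0.09, 0.996, 0.003], [0.996, -0.09, 0.001], [0.001, 0.003, -1.0]]
force: [0.2, 0.1, -3.0]
opening: 0.274
grasp_force: 29.9
```

step_arm(
  steps=[
    [0, 0, 0.003, 0, 0, 0, 1],
    [0, 0, 0.005, 0, 0, 0, 1],
    [0, 0, 0.005, 0, 0, 0, 1],
  ],
)

```text
time_s: 9.48
position: [0.5498, -0.1649, 0.2521]
tcp_rot: [[0.09, 0.996, 0.003], [0.996, -0.09, 0.001], [0.001, 0.003, -1.0]]
force: [-0.3, 0.4, -2.5]
opening: 0.27
grasp_force: 29.9
```

step_arm(
  steps=[
    [0, 0, 0.003, 0, 0, 0, 1],
    [0, 0, 0.005, 0, 0, 0, 1],
    [0, 0, 0.005, 0, 0, 0, 1],
  ],
)

```text
time_s: 9.73
position: [0.55, -0.165, 0.2509]
tcp_rot: [[0.09, 0.996, 0.003], [0.996, -0.09, 0.0], [0.001, 0.003, -1.0]]
force: [-1.1, -1.1, -1.0]
opening: 0.272
grasp_force: 29.9
```

```bash
python3 - <<'E'
from h import *
go((.5497,-.1649,.25),-5.0)
c,im,f=cam("side")
cv2.imwrite("pics/c7.png",cv2.resize(im[140:240,240:360,::-1],(720,600),interpolation=cv2.INTER_CUBIC))
E
```

```text
shift [ 0.0003 -0.0011  0.0029] turn [ 0.004 -0.001 -0.004]
t 9.73 pos [ 0.55   -0.165   0.2509] F [-1.1 -1.1 -1. ] M [-0.08  0.11 -0.05] open 23.7 gf 29.9 yaw -5.16 z [ 3.3e-03  5.0e-04 -1.0e+00]
```

View pics/c7.png

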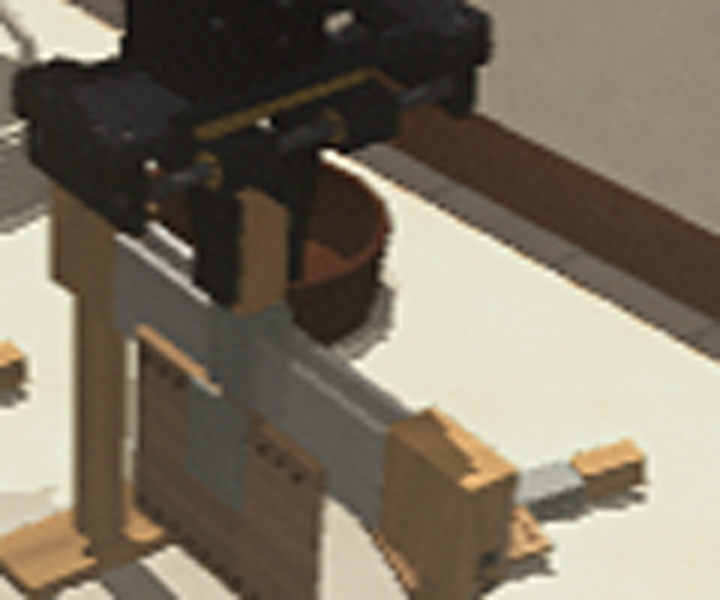

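The side view shows the hook astride the lip with its leg behind it (arm at (250,310), lip edge (115,240)–(420,410)), panel in front. Feeling for the floor.

step_arm(
  steps=[
    [0, 0, 0.002, 0, 0, 0, 1],
    [0, 0, 0.004, 0, 0, 0, 1],
    [0, 0, 0.004, 0, 0, 0, 1],
  ],
)

```text
time_s: 10.03
position: [0.5501, -0.1651, 0.2503]
tcp_rot: [[0.09, 0.996, 0.004], [0.996, -0.09, 0.0], [0.001, 0.004, -1.0]]
force: [-1.8, 1.1, 4.0]
opening: 0.277
grasp_force: 29.9
```

step_arm(
  steps=[
    [0, 0, 0.002, 0, 0, 0, 1],
    [0, 0, 0.004, 0, 0, 0, 1],
    [0, 0, 0.004, 0, 0, 0, 1],
  ],
)

```text
time_s: 10.28
position: [0.5502, -0.1651, 0.2499]
tcp_rot: [[0.09, 0.996, 0.004], [0.996, -0.09, -0.0], [0.0, 0.004, -1.0]]
force: [-1.9, 0.7, 8.4]
opening: 0.271
grasp_force: 30.0
```

step_arm(
  steps=[
    [0, 0, -0.008, 0, 0, 0, 1],
    [0, -0.003, -0.01, 0, 0, 0, 1],
    [0, -0.006, -0.01, 0, 0, 0, 1],
    [0, -0.006, -0.01, 0, 0, 0, 1],
  ],
)

```text
time_s: 10.62
position: [0.5492, -0.1649, 0.2513]
tcp_rot: [[0.09, 0.996, 0.006], [0.996, -0.09, 0.0], [0.001, 0.006, -1.0]]
force: [3.7, 1.0, -2.3]
opening: 0.274
grasp_force: 29.9
```

step_arm(
  steps=[
    [0, 0.003, 0, 0, 0, 0, 1],
    [0, 0.006, 0, 0, 0, 0, 1],
    [0, 0.009, 0, 0, 0, 0, 1],
    [0, 0.011, 0, 0, 0, 0, 1],
    [0, 0.011, 0, 0, 0, 0, 1],
  ],
)

```text
time_s: 11.03
position: [0.5508, -0.1649, 0.251]
tcp_rot: [[0.09, 0.996, 0.001], [0.996, -0.09, 0.001], [0.001, 0.001, -1.0]]
force: [0.0, 0.7, -2.6]
opening: 0.276
grasp_force: 29.9
```

Contact toward −x is at about 0.549 and there is no contact at 0.5508, so the leg sits freely in the channel. Now I'll press lightly and slide toward +y.

step_arm(
  steps=[
    [0, 0, 0.004, 0, 0, 0, 1],
    [0, 0, 0.007, 0, 0, 0, 1],
    [0.003, 0, 0.007, 0, 0, 0, 1],
    [0.006, 0, 0.007, 0, 0, 0, 1],
    [0.009, 0, 0.007, 0, 0, 0, 1],
    [0.012, 0, 0.007, 0, 0, 0, 1],
    [0.015, 0, 0.007, 0, 0, 0, 1],
    [0.015, 0, 0.007, 0, 0, 0, 1],
  ],
)

```text
time_s: 11.7
position: [0.5526, -0.1621, 0.2507]
tcp_rot: [[0.09, 0.996, 0.006], [0.996, -0.09, -0.003], [-0.003, 0.006, -1.0]]
force: [-1.5, -2.8, 4.9]
opening: 0.271
grasp_force: 29.9
```

step_arm(
  steps=[
    [0.003, -0.002, 0, 0, 0, 0, 1],
    [0.006, -0.004, 0, 0, 0, 0, 1],
    [0.009, -0.004, 0, 0, 0, 0, 1],
    [0.012, -0.004, 0, 0, 0, 0, 1],
    [0.015, -0.004, 0, 0, 0, 0, 1],
    [0.018, -0.004, 0, 0, 0, 0, 1],
  ],
)

```text
time_s: 12.2
position: [0.5527, -0.157, 0.2508]
tcp_rot: [[0.09, 0.996, 0.008], [0.996, -0.09, -0.004], [-0.003, 0.008, -1.0]]
force: [-0.3, -4.7, 6.3]
opening: 0.274
grasp_force: 29.9
```

step_arm(
  steps=[
    [0.003, -0.002, -0.001, 0, 0, 0, 1],
    [0.006, -0.003, -0.001, 0, 0, 0, 1],
    [0.009, -0.003, -0.001, 0, 0, 0, 1],
    [0.012, -0.003, -0.001, 0, 0, 0, 1],
    [0.015, -0.003, -0.001, 0, 0, 0, 1],
    [0.018, -0.003, -0.001, 0, 0, 0, 1],
  ],
)

```text
time_s: 12.7
position: [0.5521, -0.1512, 0.2509]
tcp_rot: [[0.09, 0.996, 0.007], [0.996, -0.09, -0.003], [-0.003, 0.007, -1.0]]
force: [-0.3, -5.6, 6.1]
opening: 0.274
grasp_force: 29.9
```

step_arm(
  steps=[
    [0.003, 0, -0.002, 0, 0, 0, 1],
    [0.006, 0, -0.002, 0, 0, 0, 1],
    [0.009, 0, -0.002, 0, 0, 0, 1],
    [0.012, 0, -0.002, 0, 0, 0, 1],
    [0.015, 0, -0.002, 0, 0, 0, 1],
    [0.018, 0, -0.002, 0, 0, 0, 1],
  ],
)

```text
time_s: 13.2
position: [0.5519, -0.1453, 0.251]
tcp_rot: [[0.09, 0.996, 0.005], [0.996, -0.09, -0.002], [-0.002, 0.005, -1.0]]
force: [-0.4, -5.2, 6.2]
opening: 0.272
grasp_force: 29.9
```

step_arm(
  steps=[
    [0.003, 0, 0, 0, 0, 0, 1],
    [0.006, 0, 0, 0, 0, 0, 1],
    [0.009, 0, 0, 0, 0, 0, 1],
    [0.012, 0, 0, 0, 0, 0, 1],
    [0.015, 0, 0, 0, 0, 0, 1],
    [0.018, 0, 0, 0, 0, 0, 1],
  ],
)

```text
time_s: 13.7
position: [0.5523, -0.1399, 0.251]
tcp_rot: [[0.09, 0.996, 0.005], [0.996, -0.09, -0.002], [-0.002, 0.005, -1.0]]
force: [-1.0, -4.8, 6.5]
opening: 0.274
grasp_force: 29.9
```

step_arm(
  steps=[
    [0.003, 0, 0, 0, 0, 0, 1],
    [0.006, 0, 0, 0, 0, 0, 1],
    [0.009, 0, 0, 0, 0, 0, 1],
    [0.012, 0, 0, 0, 0, 0, 1],
    [0.015, 0, 0, 0, 0, 0, 1],
    [0.018, 0, 0, 0, 0, 0, 1],
  ],
)

```text
time_s: 14.2
position: [0.5528, -0.1346, 0.251]
tcp_rot: [[0.09, 0.996, 0.005], [0.996, -0.09, -0.002], [-0.002, 0.005, -1.0]]
force: [-0.2, -5.0, 6.3]
opening: 0.271
grasp_force: 29.9
```

step_arm(
  steps=[
    [0.003, 0, 0, 0, 0, 0, 1],
    [0.006, 0, 0, 0, 0, 0, 1],
    [0.009, 0, 0, 0, 0, 0, 1],
    [0.012, 0, 0, 0, 0, 0, 1],
    [0.015, 0, 0, 0, 0, 0, 1],
    [0.018, 0, 0, 0, 0, 0, 1],
  ],
)

```text
time_s: 14.7
position: [0.5533, -0.1292, 0.251]
tcp_rot: [[0.09, 0.996, 0.005], [0.996, -0.09, -0.002], [-0.002, 0.005, -1.0]]
force: [-0.1, -4.8, 6.0]
opening: 0.276
grasp_force: 29.9
```

step_arm(
  steps=[
    [0.003, 0, 0, 0, 0, 0, 1],
    [0.006, 0, 0, 0, 0, 0, 1],
    [0.009, 0, 0, 0, 0, 0, 1],
    [0.012, 0, 0, 0, 0, 0, 1],
    [0.015, 0, 0, 0, 0, 0, 1],
    [0.018, 0, 0, 0, 0, 0, 1],
  ],
)

```text
time_s: 15.2
position: [0.5537, -0.1238, 0.251]
tcp_rot: [[0.09, 0.996, 0.005], [0.996, -0.09, -0.002], [-0.002, 0.005, -1.0]]
force: [-1.0, -4.6, 6.9]
opening: 0.27
grasp_force: 29.9
```

```bash
python3 - <<'E'
from h import *
go((.5522,-.1241,.251),-5.0)
E
```

```text
shift [-0.0015 -0.005  -0.    ] turn [ 0.006  0.002 -0.003]
t 15.2 pos [ 0.5537 -0.1238  0.251 ] F [-1.  -4.6  6.9] M [-1.2   0.09 -0.11] open 23.5 gf 29.9 yaw -5.14 z [ 0.0049 -0.0021 -1.    ]
```

No pocket was felt up to rail y ≈ +40. I'll lift 3 mm off the floor, go back, and search toward −y.

step_arm(
  steps=[
    [0, 0, -0.014, 0, 0, 0, 1],
    [-0.01, 0, -0.016, 0, 0, 0, 1],
    [-0.03, 0, -0.016, 0, 0, 0, 1],
    [-0.05, 0, -0.016, 0, 0, 0, 1],
    [-0.07, 0, -0.016, 0, 0, 0, 1],
    [-0.09, 0, -0.016, 0, 0, 0, 1],
    [-0.11, 0, -0.016, 0, 0, 0, 1],
    [-0.125, 0, -0.016, 0, 0, 0, 1],
  ],
)

```text
time_s: 15.87
position: [0.5496, -0.1609, 0.2548]
tcp_rot: [[0.09, 0.996, 0.003], [0.996, -0.09, 0.001], [0.001, 0.003, -1.0]]
force: [3.5, 1.1, -2.3]
opening: 0.275
grasp_force: 30.0
```

step_arm(
  steps=[
    [0, 0, 0.004, 0, 0, 0, 1],
    [0, 0, 0.008, 0, 0, 0, 1],
    [0, 0, 0.012, 0, 0, 0, 1],
    [0, 0, 0.014, 0, 0, 0, 1],
    [0, 0, 0.014, 0, 0, 0, 1],
  ],
)

```text
time_s: 16.28
position: [0.5497, -0.1605, 0.251]
tcp_rot: [[0.09, 0.996, 0.003], [0.996, -0.09, -0.001], [-0.0, 0.003, -1.0]]
force: [1.2, -2.0, -0.5]
opening: 0.272
grasp_force: 30.0
```

step_arm(
  steps=[
    [0, 0.003, 0.004, 0, 0, 0, 1],
    [-0.003, 0.005, 0.005, 0, 0, 0, 1],
    [-0.006, 0.005, 0.005, 0, 0, 0, 1],
    [-0.009, 0.005, 0.005, 0, 0, 0, 1],
    [-0.012, 0.005, 0.005, 0, 0, 0, 1],
    [-0.015, 0.005, 0.005, 0, 0, 0, 1],
    [-0.018, 0.005, 0.005, 0, 0, 0, 1],
  ],
)

```text
time_s: 16.87
position: [0.5496, -0.1629, 0.2502]
tcp_rot: [[0.09, 0.996, 0.001], [0.996, -0.09, 0.006], [0.006, 0.0, -1.0]]
force: [-1.1, 4.6, 6.5]
opening: 0.275
grasp_force: 30.0
```

step_arm(
  steps=[
    [-0.003, 0.001, 0, 0, 0, 0, 1],
    [-0.006, 0.001, 0, 0, 0, 0, 1],
    [-0.009, 0.001, 0, 0, 0, 0, 1],
    [-0.012, 0.001, 0, 0, 0, 0, 1],
    [-0.015, 0.001, 0, 0, 0, 0, 1],
    [-0.018, 0.001, 0, 0, 0, 0, 1],
  ],
)

```text
time_s: 17.37
position: [0.5495, -0.1708, 0.2486]
tcp_rot: [[0.089, 0.996, 0.0], [0.996, -0.089, 0.0], [0.0, 0.0, -1.0]]
force: [-1.2, 0.4, -3.2]
opening: 0.275
grasp_force: 30.0
```

z fell below floor level and the weight is back on the gripper, so the foot has found the pocket. Lowering gently here.

step_arm(
  steps=[
    [0, 0, 0.003, 0, 0, 0, 1],
    [0, 0, 0.006, 0, 0, 0, 1],
    [0, 0, 0.009, 0, 0, 0, 1],
    [0, 0, 0.009, 0, 0, 0, 1],
  ],
)

```text
time_s: 17.7
position: [0.5501, -0.1711, 0.2457]
tcp_rot: [[0.09, 0.996, 0.001], [0.996, -0.09, 0.001], [0.001, 0.001, -1.0]]
force: [-0.0, 0.4, -2.9]
opening: 0.272
grasp_force: 30.0
```

step_arm(
  steps=[
    [0, 0, 0.004, 0, 0, 0, 1],
    [0, 0, 0.008, 0, 0, 0, 1],
    [0, 0, 0.012, 0, 0, 0, 1],
    [0, 0, 0.015, 0, 0, 0, 1],
    [0, 0, 0.015, 0, 0, 0, 1],
  ],
)

```text
time_s: 18.12
position: [0.5504, -0.171, 0.2418]
tcp_rot: [[0.09, 0.996, 0.003], [0.996, -0.09, 0.001], [0.001, 0.002, -1.0]]
force: [0.4, -0.4, -2.0]
opening: 0.272
grasp_force: 30.0
```

step_arm(
  steps=[
    [0, 0, 0.003, 0, 0, 0, 1],
    [0, 0, 0.006, 0, 0, 0, 1],
    [0, 0, 0.009, 0, 0, 0, 1],
    [0, 0, 0.009, 0, 0, 0, 1],
  ],
)

```text
time_s: 18.45
position: [0.5507, -0.1711, 0.2395]
tcp_rot: [[0.09, 0.996, 0.003], [0.996, -0.09, 0.001], [0.001, 0.003, -1.0]]
force: [-0.1, -1.0, -1.2]
opening: 0.274
grasp_force: 30.0
```

step_arm(
  steps=[
    [0, 0, 0.003, 0, 0, 0, 1],
    [0, 0, 0.006, 0, 0, 0, 1],
    [0, 0, 0.006, 0, 0, 0, 1],
  ],
)

```text
time_s: 18.7
position: [0.5507, -0.171, 0.2393]
tcp_rot: [[0.09, 0.996, 0.004], [0.996, -0.09, -0.0], [0.0, 0.004, -1.0]]
force: [-2.9, 1.8, 7.0]
opening: 0.272
grasp_force: 30.0
```

step_arm(
  steps=[
    [0, 0, 0.003, 0, 0, 0, 1],
    [0, 0, 0.004, 0, 0, 0, 1],
    [0, 0, 0.004, 0, 0, 0, 1],
  ],
)

```text
time_s: 18.95
position: [0.5507, -0.171, 0.2392]
tcp_rot: [[0.09, 0.996, 0.004], [0.996, -0.09, -0.0], [-0.0, 0.004, -1.0]]
force: [-4.6, 2.7, 12.4]
opening: 0.275
grasp_force: 30.0
```

Contact came about 2.5 mm before the expected home height. Easing off and looking.

step_arm(
  steps=[
    [0, 0, -0.004, 0, 0, 0, 1],
    [0, 0, -0.008, 0, 0, 0, 1],
    [0, 0, -0.008, 0, 0, 0, 1],
  ],
)

```text
time_s: 19.2
position: [0.5507, -0.171, 0.2393]
tcp_rot: [[0.09, 0.996, 0.004], [0.996, -0.09, 0.0], [0.001, 0.004, -1.0]]
force: [-1.8, 0.1, 4.2]
opening: 0.276
grasp_force: 30.0
```

```bash
python3 - <<'E'
from h import *
import pickle
go((.5507,-.171,.2393),-5.0)
c,im,f=cam("side");pickle.dump(c,open("side5.pkl","wb"))
cv2.imwrite("pics/c8.png",cv2.resize(im[145:245,240:345,::-1],(630,600),interpolation=cv2.INTER_CUBIC))
E
```

```text
shift [ 0.0002 -0.      0.    ] turn [ 0.005 -0.001 -0.004]
t 19.2 pos [ 0.5507 -0.171   0.2393] F [-1.8  0.1  4.2] M [ 0.    0.38 -0.01] open 24.0 gf 30.0 yaw -5.16 z [ 3.7e-03  3.0e-04 -1.0e+00]
```

View pics/c8.png

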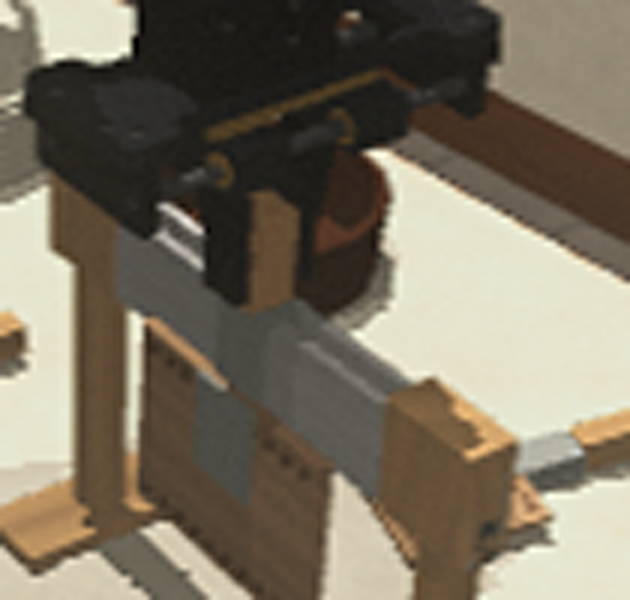

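```bash
python3 - <<'E'
from fit import *
c=pickle.load(open("side5.pkl","rb"))
cr=lambda u,v:np.array(((u+.5)/6+240-.5,(v+.5)/6+145-.5))
obs=[((-4,65,100),cr(146,318)),((-4,-65,100),cr(330,470)),((-4,65,0),cr(143,492))]
def P(h,y,z,roll,x):
    h=np.array(h,float)-[9.5,0,140]; c_,s_=np.cos(roll),np.sin(roll)
    h=np.array([h[0]+x,c_*h[1]-s_*h[2]+y*1e3,s_*h[1]+c_*h[2]+200+z*1e3])/1e3
    return R(-.0873)@h+[.5522,-.1641,0]
for x in(-2,-1,0,1):
    f=lambda q:np.concatenate([np.array(proj(c,P(h,q[0],q[1],q[2],x)))-uv for h,uv in obs])
    r=least_squares(f,[0,0,0],x_scale=.01);print(x,"y,z mm",(r.x[:2]*1e3).round(1),"roll",np.degrees(r.x[2]).round(2),r.fun.round(1))
for h in((3,0,200),):pass
E
```

```text
-2 y,z mm [-15.4   7. ] roll 1.53 [ 0.2 -0.1  0.2 -0.1 -0.5  0.3]
-1 y,z mm [-14.2   5.9] roll 1.54 [ 0.2 -0.1  0.2 -0.1 -0.5  0.2]
0 y,z mm [-12.9   4.7] roll 1.56 [ 0.2 -0.1  0.2 -0.1 -0.4  0.2]
1 y,z mm [-11.7   3.5] roll 1.57 [ 0.2 -0.1  0.1 -0.1 -0.4  0.2]
```

```bash
python3 - <<'E'
from fit import *
c=pickle.load(open("side5.pkl","rb"))
def P(h,y,z,roll,x):
    h=np.array(h,float)-[9.5,0,140]; c_,s_=np.cos(roll),np.sin(roll)
    h=np.array([h[0]+x,c_*h[1]-s_*h[2]+y*1e3,s_*h[1]+c_*h[2]+200+z*1e3])/1e3
    return R(-.0873)@h+[.5522,-.1641,0]
def fit(v0,pts):
    obs=[(h,np.array(((u+.5)/6+240-.5,(v+.5)/6+v0-.5))) for h,(u,v) in zip([(-4,65,100),(-4,-65,100),(-4,65,0)],pts)]
    f=lambda q:np.concatenate([np.array(proj(c,P(h,q[0],q[1],q[2],-.5)))-uv for h,uv in obs])
    r=least_squares(f,[0,0,0],x_scale=.01);print("y,z mm",(r.x[:2]*1e3).round(1),"roll",np.degrees(r.x[2]).round(2),r.fun.round(1))
fit(140,[(138,328),(325,467),(136,508)]); fit(145,[(146,318),(330,470),(143,492)])
# print silhouettes: panel left edge & corner intensities
im=c["image"]; g=cv2.cvtColor(im,cv2.COLOR_RGB2GRAY)
s=read_state();print(s["force"],s["position"])
E
```

```text
y,z mm [-5.6 15.1] roll -0.67 [ 0.2 -0.1 -0.3  0.1  0.2  0. ]
y,z mm [-13.6   5.3] roll 1.55 [ 0.2 -0.1  0.2 -0.1 -0.4  0.2]
[-0.58802729  1.94343152  5.3084219 ] [ 0.55072927 -0.17102223  0.23932541]
```

The same fit at the known floor height reads +1.1 mm, so the hanger is about 3–4 mm above home. It also rolled about 2° in the grip during the slide. I'll lift slightly, undo the roll, recentre and try again.

step_arm(
  steps=[
    [0, 0, -0.006, 0, 0, 0, 1],
    [0.002, 0, -0.01, 0, -0.01, 0, 1],
    [0.004, 0, -0.01, 0, -0.02, 0, 1],
    [0.006, 0, -0.01, 0, -0.03, 0, 1],
    [0.008, 0, -0.01, 0, -0.04, 0, 1],
    [0.009, 0, -0.01, 0, -0.045, 0, 1],
    [0.009, 0, -0.01, 0, -0.045, 0, 1],
  ],
)

```text
time_s: 19.83
position: [0.5508, -0.1679, 0.2415]
tcp_rot: [[0.089, 0.996, -0.001], [0.995, -0.089, -0.035], [-0.034, 0.002, -0.999]]
force: [0.8, 0.5, -2.8]
opening: 0.276
grasp_force: 30.0
```

step_arm(
  steps=[
    [0, 0, 0.003, 0, 0, 0, 1],
    [0, 0, 0.006, 0, 0, 0, 1],
    [0, 0, 0.009, 0, 0, 0, 1],
    [0, 0, 0.009, 0, 0, 0, 1],
  ],
)

```text
time_s: 20.17
position: [0.5509, -0.1685, 0.2391]
tcp_rot: [[0.09, 0.996, -0.0], [0.995, -0.09, -0.035], [-0.034, 0.003, -0.999]]
force: [-0.4, 0.2, -1.6]
opening: 0.275
grasp_force: 30.0
```

step_arm(
  steps=[
    [0, 0, 0.002, 0, 0, 0, 1],
    [0, 0, 0.004, 0, 0, 0, 1],
    [0, 0, 0.004, 0, 0, 0, 1],
  ],
)

```text
time_s: 20.42
position: [0.5509, -0.1685, 0.2391]
tcp_rot: [[0.09, 0.996, 0.001], [0.995, -0.09, -0.035], [-0.035, 0.004, -0.999]]
force: [-1.5, 1.2, 5.6]
opening: 0.277
grasp_force: 30.0
```

step_arm(
  steps=[
    [0, 0, 0.002, 0, 0, 0, 1],
    [0, 0, 0.002, 0, 0, 0, 1],
  ],
)

```text
time_s: 20.58
position: [0.5509, -0.1685, 0.2391]
tcp_rot: [[0.09, 0.996, 0.001], [0.995, -0.09, -0.035], [-0.035, 0.004, -0.999]]
force: [-3.1, 0.9, 7.9]
opening: 0.272
grasp_force: 30.0
```

```bash
cat > avg.py <<'E'
from h import *
v=[]
for i in range(12):
    capture("top"); s=read_state(); v.append(np.r_[s["force"],s["moment"]])
v=np.array(v);print(s["position"].round(4),v.mean(0).round(3),v.std(0).round(2))
E
python3 avg.py
```

```text
[ 0.5509 -0.1685  0.2391] [-2.817  1.487  7.777  0.229  0.568 -0.027] [0.41 0.61 0.38 0.03 0.03 0.03]
```

step_arm(
  steps=[
    [0, 0, -0.006, 0, 0, 0, 1],
    [0, 0, -0.01, 0, 0, 0, 1],
    [0, 0, -0.01, 0, 0, 0, 1],
  ],
)

```text
time_s: 21.43
position: [0.5509, -0.1685, 0.2402]
tcp_rot: [[0.09, 0.996, 0.0], [0.995, -0.09, -0.035], [-0.035, 0.003, -0.999]]
force: [-0.2, 0.0, -3.3]
opening: 0.273
grasp_force: 30.0
```

```bash
python3 avg.py
```

```text
[ 0.5508 -0.1684  0.2402] [ 0.079  0.168 -2.804 -0.06   0.053 -0.006] [0.32 0.37 0.29 0.03 0.03 0.03]
```

step_arm(
  steps=[
    [0.003, 0, -0.004, 0, 0, 0, 1],
    [0.006, 0, -0.004, 0, 0, 0, 1],
    [0.009, 0, -0.004, 0, 0, 0, 1],
    [0.012, 0, -0.004, 0, 0, 0, 1],
    [0.012, 0, -0.004, 0, 0, 0, 1],
  ],
)

```text
time_s: 22.45
position: [0.5512, -0.1659, 0.2416]
tcp_rot: [[0.089, 0.996, 0.0], [0.995, -0.089, -0.037], [-0.037, 0.003, -0.999]]
force: [-1.9, -4.3, -1.9]
opening: 0.274
grasp_force: 30.0
```

```bash
python3 avg.py
```

```text
[ 0.5512 -0.1659  0.2416] [-1.242 -4.853 -1.675 -1.121  0.33  -0.045] [0.44 0.54 0.34 0.03 0.03 0.03]
```

step_arm(
  steps=[
    [-0.004, 0, 0, 0, 0, 0, 1],
    [-0.008, 0, 0, 0, 0, 0, 1],
    [-0.012, 0, 0, 0, 0, 0, 1],
    [-0.016, 0, 0, 0, 0, 0, 1],
    [-0.02, 0, 0, 0, 0, 0, 1],
    [-0.02, 0, 0, 0, 0, 0, 1],
  ],
)

```text
time_s: 23.55
position: [0.5505, -0.1704, 0.2413]
tcp_rot: [[0.09, 0.996, -0.0], [0.995, -0.09, -0.033], [-0.033, 0.003, -0.999]]
force: [0.5, 0.6, -3.0]
opening: 0.27
grasp_force: 30.0
```

```bash
python3 avg.py
```

```text
[ 0.5505 -0.1704  0.2414] [ 0.05   1.169 -3.142  0.157  0.034  0.004] [0.5  0.53 0.44 0.1  0.03 0.02]
```

The free y play is about 3.6 mm (TCP y −0.1702 to −0.1666), which matches a 30 mm leg in the 34 mm pocket, and I was pressing near its middle. So y is right. Now trying small x shifts while lowering.

step_arm(
  steps=[
    [0.004, 0, 0, 0, 0, 0, 1],
    [0.008, -0.002, 0, 0, 0, 0, 1],
    [0.008, -0.004, 0, 0, 0, 0, 1],
    [0.008, -0.004, 0.003, 0, 0, 0, 1],
    [0.008, -0.004, 0.006, 0, 0, 0, 1],
    [0.008, -0.004, 0.009, 0, 0, 0, 1],
    [0.008, -0.004, 0.012, 0, 0, 0, 1],
    [0.008, -0.004, 0.012, 0, 0, 0, 1],
  ],
)

```text
time_s: 24.82
position: [0.5497, -0.1686, 0.2391]
tcp_rot: [[0.09, 0.996, 0.001], [0.995, -0.09, -0.035], [-0.035, 0.004, -0.999]]
force: [-1.8, 0.3, 4.1]
opening: 0.275
grasp_force: 30.0
```

step_arm(
  steps=[
    [0, 0, -0.006, 0, 0, 0, 1],
    [0, 0.004, -0.006, 0, 0, 0, 1],
    [0, 0.008, -0.006, 0, 0, 0, 1],
    [0, 0.008, -0.003, 0, 0, 0, 1],
    [0, 0.008, 0, 0, 0, 0, 1],
    [0, 0.008, 0.002, 0, 0, 0, 1],
    [0, 0.008, 0.002, 0, 0, 0, 1],
  ],
)

```text
time_s: 25.4
position: [0.5525, -0.1687, 0.2391]
tcp_rot: [[0.09, 0.996, 0.001], [0.995, -0.09, -0.035], [-0.035, 0.005, -0.999]]
force: [-1.5, 1.4, 7.8]
opening: 0.274
grasp_force: 30.0
```

The stop is flat at 0.2391 whatever the x, y or roll, as it would be with the arm lying on the lip. I'll unload, release, and measure by image matching whether the hanger settles any further.

step_arm(
  steps=[
    [0, -0.004, -0.004, 0, 0, 0, 1],
    [0, -0.004, -0.006, 0, 0, 0, 1],
    [0, -0.004, -0.006, 0, 0, 0, 1],
  ],
)

```text
time_s: 25.65
position: [0.5509, -0.1685, 0.2391]
tcp_rot: [[0.09, 0.996, 0.0], [0.995, -0.09, -0.035], [-0.035, 0.003, -0.999]]
force: [-0.8, 1.2, 1.3]
opening: 0.271
grasp_force: 30.0
```

```bash
python3 - <<'E'
from h import *
import pickle
pickle.dump(capture("side"),open("pre.pkl","wb")); go((.55,-.1685,.2391),-5)
E
```

```text
shift [-0.0002 -0.0032  0.0001] turn [ 0.004  0.044 -0.004]
t 25.7 pos [ 0.551  -0.1685  0.2391] F [-0.4  0.2  1.3] M [-0.    0.09 -0.04] open 23.6 gf 30.0 yaw -5.16 z [ 1.000e-04 -3.470e-02 -9.994e-01]
```

step_arm(
  steps=[
    [0, 0, 0, 0, 0, 0, 0.4],
    [0, 0, 0, 0, 0, 0, 0.3],
    [0, 0, 0, 0, 0, 0, 0.2],
    [0, 0, 0, 0, 0, 0, 0.2],
    [0, 0, 0, 0, 0, 0, 0.2],
    [0, 0, 0, 0, 0, 0, 0.2],
  ],
)

```text
time_s: 26.2
position: [0.5509, -0.1684, 0.239]
tcp_rot: [[0.09, 0.996, -0.0], [0.995, -0.09, -0.035], [-0.034, 0.003, -0.999]]
force: [0.0, 0.0, -0.9]
opening: 0.395
grasp_force: 0.0
```

```bash
python3 - <<'E'
from h import *
import pickle
c=capture("side");pickle.dump(c,open("post.pkl","wb")); go((.55,-.1685,.2391),-5)
a=cv2.cvtColor(pickle.load(open("pre.pkl","rb"))["image"],cv2.COLOR_RGB2GRAY).astype(np.float32);b=cv2.cvtColor(c["image"],cv2.COLOR_RGB2GRAY).astype(np.float32)
s5=cv2.cvtColor(pickle.load(open("side5.pkl","rb"))["image"],cv2.COLOR_RGB2GRAY).astype(np.float32)
# panel regions (left-top corner; right edge; left edge) around c8 crop coordinates
for n,(u,v,w,h) in {"lt":(258,192,28,22),"rt":(282,212,20,24),"low":(260,222,36,18)}.items():
    for m,q in(("pre->post",a),("s5->post",s5)):
        t=cv2.createHanningWindow((w,h),cv2.CV_32F); print(n,m,cv2.phaseCorrelate(q[v:v+h,u:u+w].copy(),b[v:v+h,u:u+w].copy(),t))
# predicted px/mm for z drop, roll
p=np.array([.545,-.175,.11]);print(np.array(proj(c,p))-np.array(proj(c,p-[0,0,.001])))
E
```

```text
shift [-0.0004 -0.0028 -0.0003] turn [ 0.004  0.044 -0.004]
t 26.25 pos [ 0.5509 -0.1685  0.239 ] F [-0.1 -0.6 -0.1] M [-0.    0.05 -0.03] open 34.8 gf 0.0 yaw -5.16 z [-1.000e-04 -3.460e-02 -9.994e-01]
lt pre->post ((0.5938003693120617, -0.38091296522484264), 1.04857387608952)
lt s5->post ((0.44524011123584195, 0.17808387661282588), 0.8730038444201151)
rt pre->post ((0.9706270143424991, 0.5980484481891715), 0.8202462573846181)
rt s5->post ((0.6784270267208363, 0.4670762182445678), 0.7152610669533411)
low pre->post ((1.580607490519327, -0.5504377751157268), 0.7044649996139385)
low s5->post ((1.1904516633728903, -0.6165036286102694), 0.8981841603914896)
[ 0.01333586 -0.30128257]
```

No drop on release, only a slight swing. To check the height by touch, I'll raise the tool, level and close it, and touch the top of the grip block with the fingertips. If fully home, the block top is at 0.252, so the TCP should read 0.277.

step_arm(
  steps=[
    [0, 0, 0, 0, 0, 0, 0],
    [0, 0, 0, 0, 0, 0, 0],
    [0, 0, -0.03, 0, 0, 0, 0],
    [0, 0, -0.08, 0, 0, 0, 0],
    [0, 0, -0.14, 0, 0, 0, 0],
    [0, 0, -0.2, 0, 0, 0, 0],
    [0, 0, -0.2, 0, 0.044, 0, 0],
    [0, 0, -0.2, 0, 0.044, 0, 0],
  ],
)

```text
time_s: 26.92
position: [0.5517, -0.1673, 0.3012]
tcp_rot: [[0.09, 0.996, 0.007], [0.996, -0.09, -0.002], [-0.001, 0.007, -1.0]]
force: [-0.5, -0.1, -0.9]
opening: 0.499
grasp_force: 0.0
```

step_arm(
  steps=[
    [0, 0, 0, 0, 0, 0, 1],
    [0, 0, 0, 0, 0, 0, 1],
    [0, 0, 0, 0, 0, 0, 1],
    [0, 0, 0, 0, 0, 0, 1],
    [0, 0, 0, 0, 0, 0, 1],
    [0, 0, 0, 0, 0, 0, 1],
  ],
)

```text
time_s: 27.42
position: [0.5507, -0.1662, 0.2987]
tcp_rot: [[0.09, 0.996, 0.002], [0.996, -0.09, 0.0], [0.0, 0.002, -1.0]]
force: [0.4, -0.8, 0.3]
opening: 0.129
grasp_force: 0.0
```

```bash
python3 - <<'E'
from fit import *
go((.5505,-.1710,.28),-5)
c=pickle.load(open("post.pkl","rb"));b=cv2.cvtColor(capture("side")["image"],cv2.COLOR_RGB2GRAY).astype(np.float32);a=cv2.cvtColor(c["image"],cv2.COLOR_RGB2GRAY).astype(np.float32)
for (u,v,w,h) in((258,192,28,22),(282,212,20,24),(260,222,36,18)): print(cv2.phaseCorrelate(a[v:v+h,u:u+w].copy(),b[v:v+h,u:u+w].copy(),cv2.createHanningWindow((w,h),cv2.CV_32F))[0])
# grip block wood pixels vs predicted home
hsv=cv2.cvtColor(capture("side")["image"],cv2.COLOR_RGB2HSV)
for z in(0,.003):
  for yy in(-.006,-.010):
    print(z,yy,[np.round(proj(c,R(-.0873)@np.array([x,yy+y,.252+z])+[.5522,-.1641,0]),1).tolist() for x,y in((-.0135,-.012),(.0105,-.012),(.0105,.012),(-.0135,.012))])
sub=hsv[160:200,270:300]; 
for r in range(160,200,1): print(r,"".join("#" if (8<h_<25 and s_>70 and v_>60) else "." for h_,s_,v_ in hsv[r,268:302]))
E
```

```text
shift [-0.016   0.0005  0.0623] turn [ 0.003 -0.    -0.003]
t 27.42 pos [ 0.5507 -0.1662  0.2987] F [ 0.4 -0.8  0.3] M [-0.11  0.09  0.02] open 11.2 gf 0.0 yaw -5.15 z [ 2.4e-03  1.0e-04 -1.0e+00]
(0.20318050828078604, 0.002538483547674275)
(-0.08619771994847625, -0.22361941826905252)
(-0.2073802628489254, -0.056375124291196954)
0 -0.006 [[281.6, 181.9], [289.2, 179.0], [283.3, 174.9], [275.7, 177.7]]
0 -0.01 [[282.6, 182.6], [290.2, 179.7], [284.3, 175.6], [276.7, 178.4]]
0.003 -0.006 [[281.6, 180.9], [289.3, 178.0], [283.4, 173.9], [275.7, 176.7]]
0.003 -0.01 [[282.6, 181.6], [290.3, 178.7], [284.3, 174.6], [276.7, 177.4]]
160 ..............................#...
161 ...............................###
162 .....................#...........#
163 ..................................
164 ...........................#......
165 ....####....................#.....
166 .####.................####........
167 #........................###......
168 ............................##....
169 ..............................##..
170 ...............................##.
171 .................................#
[... 392 characters left out ...]
82 .....########################..###
183 .......##########################.
184 ........########################..
185 ........######################....
186 ........###################.......
187 ........###############...........
188 ........#############.............
189 ........#############.............
190 ........#############.............
191 ........#############............#
192 ........#############.............
193 ........#############.............
194 .........############.............
195 ..........########............#...
196 ...........#####..................
197 ..................................
198 ..................................
199 ..................................
```

step_arm(
  steps=[
    [-0.004, 0, 0.01, 0, 0, 0, 1],
    [-0.006, 0, 0.02, 0, 0, 0, 1],
    [-0.006, 0, 0.035, 0, 0, 0, 1],
    [-0.006, 0, 0.05, 0, 0, 0, 1],
    [-0.006, 0, 0.06, 0, 0, 0, 1],
    [-0.006, 0, 0.06, 0, 0, 0, 1],
  ],
)

```text
time_s: 28.02
position: [0.5502, -0.1679, 0.2798]
tcp_rot: [[0.09, 0.996, 0.001], [0.996, -0.09, 0.001], [0.001, 0.001, -1.0]]
force: [0.5, -0.2, -0.8]
opening: 0.003
grasp_force: 0.0
```

step_arm(
  steps=[
    [0, 0, 0.002, 0, 0, 0, 1],
    [0, 0, 0.004, 0, 0, 0, 1],
    [0, 0, 0.004, 0, 0, 0, 1],
  ],
)

```text
time_s: 28.27
position: [0.5508, -0.1682, 0.2799]
tcp_rot: [[0.09, 0.996, 0.003], [0.996, -0.09, -0.0], [0.0, 0.003, -1.0]]
force: [-0.2, -0.7, 0.5]
opening: 0.006
grasp_force: 0.0
```

step_arm(
  steps=[
    [0, 0, 0.002, 0, 0, 0, 1],
    [0, 0, 0.004, 0, 0, 0, 1],
    [0, 0, 0.004, 0, 0, 0, 1],
  ],
)

```text
time_s: 28.52
position: [0.5507, -0.1682, 0.2786]
tcp_rot: [[0.09, 0.996, 0.003], [0.996, -0.09, -0.0], [0.0, 0.003, -1.0]]
force: [-0.5, 0.4, 0.0]
opening: 0.002
grasp_force: 0.0
```

step_arm(
  steps=[
    [0, 0, 0.002, 0, 0, 0, 1],
    [0, 0, 0.003, 0, 0, 0, 1],
    [0, 0, 0.003, 0, 0, 0, 1],
  ],
)

```text
time_s: 28.77
position: [0.5509, -0.1682, 0.2779]
tcp_rot: [[0.09, 0.996, 0.003], [0.996, -0.09, -0.0], [-0.0, 0.003, -1.0]]
force: [-0.3, -0.8, 0.9]
opening: 0.006
grasp_force: 0.2
```

step_arm(
  steps=[
    [0, 0, 0.002, 0, 0, 0, 1],
    [0, 0, 0.003, 0, 0, 0, 1],
    [0, 0, 0.003, 0, 0, 0, 1],
  ],
)

```text
time_s: 29.02
position: [0.5514, -0.1683, 0.2776]
tcp_rot: [[0.09, 0.996, 0.005], [0.996, -0.09, -0.001], [-0.0, 0.005, -1.0]]
force: [0.2, 1.5, 4.1]
opening: 0.002
grasp_force: 2.2
```

step_arm(
  steps=[
    [0, 0, 0.002, 0, 0, 0, 1],
    [0, 0, 0.003, 0, 0, 0, 1],
    [0, 0, 0.003, 0, 0, 0, 1],
  ],
)

```text
time_s: 29.27
position: [0.552, -0.1685, 0.2775]
tcp_rot: [[0.09, 0.996, 0.007], [0.996, -0.09, -0.001], [-0.001, 0.007, -1.0]]
force: [0.9, 1.5, 7.0]
opening: 0.004
grasp_force: 3.7
```

Contact is at TCP ≈ 0.2777, so the block top is at ≈ 0.2527, within 1 mm of the 0.252 expected when home. The arm is down on the lip. Retracting straight up.

step_arm(
  steps=[
    [0, 0, -0.03, 0, 0, 0, 1],
    [0, 0, -0.08, 0, 0, 0, 1],
    [0, 0, -0.14, 0, 0, 0, 1],
    [0, 0, -0.2, 0, 0, 0, 1],
    [0, 0, -0.28, 0, 0, 0, 1],
    [0, 0, -0.36, 0, 0, 0, 1],
    [0, 0, -0.4, 0, 0, 0, 1],
    [0, 0, -0.4, 0, 0, 0, 1],
  ],
)

```text
time_s: 29.93
position: [0.5513, -0.1687, 0.3992]
tcp_rot: [[0.09, 0.996, 0.008], [0.996, -0.09, -0.003], [-0.002, 0.008, -1.0]]
force: [-1.2, -0.7, 0.6]
opening: 0.005
grasp_force: 0.0
```

step_arm(
  steps=[
    [0, 0, 0, 0, 0, 0, 1],
    [0, 0, 0, 0, 0, 0, 1],
    [0, 0, 0, 0, 0, 0, 1],
    [0, 0, 0, 0, 0, 0, 1],
  ],
)

```text
time_s: 30.27
position: [0.5498, -0.1679, 0.3943]
tcp_rot: [[0.09, 0.996, 0.0], [0.996, -0.09, 0.001], [0.001, -0.0, -1.0]]
force: [0.1, 0.4, 0.2]
opening: 0.002
grasp_force: 0.0
```

```bash
python3 - <<'E'
from fit import *
go((.55,-.168,.4),-5)
im=capture("side")["image"];c=pickle.load(open("post.pkl","rb"))
b=cv2.cvtColor(im,cv2.COLOR_RGB2GRAY).astype(np.float32);a=cv2.cvtColor(c["image"],cv2.COLOR_RGB2GRAY).astype(np.float32)
for (u,v,w,h) in((258,192,28,22),(282,212,20,24),(260,222,36,18)): print(cv2.phaseCorrelate(a[v:v+h,u:u+w].copy(),b[v:v+h,u:u+w].copy(),cv2.createHanningWindow((w,h),cv2.CV_32F))[0])
d=np.abs(im.astype(int)-S["image"]).max(2)>60
print("bottles/brush/jar/stand diffs",d[185:250,160:205].sum(),d[270:305,190:275].sum(),d[290:350,270:315].sum(),d[165:210,135:190].sum())
E
```

```text
shift [-0.0003  0.0008 -0.0189] turn [-0.    -0.002 -0.004]
t 30.27 pos [ 0.5498 -0.1679  0.3943] F [0.1 0.4 0.2] M [-0.14  0.03  0.05] open 0.2 gf 0.0 yaw -5.17 z [ 1.0e-04  1.3e-03 -1.0e+00]
(-0.06199244029675732, -0.018211851890088226)
(-0.05111375890360392, -0.20178777134539772)
(-0.16961474312138947, -0.11977753675169822)
bottles/brush/jar/stand diffs 9 848 348 211
```

```bash
python3 -c "
from rig import *
print(hand_in())"
```

```text
the job is handed in; nothing more can be done
None
```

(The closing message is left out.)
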